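# Walk a heavy battery into the test bay and zero the peak pointer

## Robot

A 6-joint arm with a two-finger parallel gripper is mounted at the origin on the work surface. World frame = base frame: x ahead of the robot, y to its left, z up, the work surface at z = 0. Lengths are in mm, angles in rad, forces in N, time in s.
With the tool pointing down it reaches from about 400 to 925 mm from the base axis. Payload 12.5 kg.
Tool frame: the origin (TCP) lies at the very end of the fingers, on their centre line; the grasp point (between the pads) lies 19 mm behind it (env.grip_point_offset is the distance from the TCP to the grasp point, in mm); z points along the fingers, y is the direction in which the jaws open and shut (so a half turn about z gives the same grasp; the last joint's range is limited). The gripper opens to 95 mm and grips with 3 to 60 N. Pads are 20 mm wide; open, the fingers measure 119 mm over their backs; the gripper's body (75 mm by 180 mm) begins 59 mm behind the grasp point.
Start: joints at [1.102, 0.491, 1.559, -0, 1.092, -0.106], TCP at [221.793, 584.341, 214.661] pointing down, gripper open.
Joint ranges: [-3.1, 3.1], [-0.84, 2.19], [0.05, 2.79], [-1.13, 4.28], [0.06, 2.93], [-2.69, 2.69]. Speed limits (rad/s): [2.22, 2.22, 2.79, 3.14, 3.14, 3.14].

## Interface

Orientations are given as [roll, pitch, yaw] about the fixed x, y, z axes, in that order (R = Rz(yaw) Ry(pitch) Rx(roll)).
In Python, from cell import env gives the robot as it stands.
- The arm moves only by the tool drive_tool, never from a script. Its argument "commands" is a list of rows, each an object of numbers: "dx", "dy", "dz": the shift along the world's x, y, z in mm; "yaw": the turn about the world's z in degrees. In form: [{"dx": .., "dy": .., "dz": .., "yaw": ..}, ...]. A call has 1 to 5 rows; each row shifts and turns the commanded pose from where the row before left it; what a row does not reach is not made up. A row lasts 1/12 s, in which the tool goes at most 41.7 mm and 7.16 degrees, less where a joint would pass 70% of its speed; a pose out of reach is approached as far as the arm can. A call with a gripper value outside its range is refused whole. "grip" is the opening, from 0 (shut) to 1 (fully open), set as the call begins (left out, the last holds). The fingers move at their own pace and stop on an object; the grip force is fixed at half the most. Time passes only in rows, so rows that do not move let the fingers close. It gives the time, the measured TCP pose, the force and the opening at its end, in the units of the state.
- env.state(): the state, without advancing time (a new reading comes with each control period).
- env.read_camera(name): name is "scene" or "top" or "wrist"; returns the picture (384x512x3 uint8, red, green, blue); there is no depth.
- env.calibration(name): a dict with "intrinsics" (3x3 intrinsics, pixels), "rvec" (rotation vector, rad) and "tvec" (3), from world to camera coordinates, as OpenCV has them. Camera axes: x right, y down, z forward; pixel columns grow to the right and rows downward; lengths in mm; the calibration is good to about 2 mm. The wrist camera is an equidistant fisheye: a pixel r from the principal point sees the ray r / f radians off the axis. A picture is of the moment at which its call begins: read the wrist's pose just before it. calibration takes no time and is no camera call; for the wrist camera it gives the pose at the moment of the call.
- env.job_done(): hands the job in, once; it reports no verdict.
Trained networks look in the newest picture that a camera, given by its name, has taken for a name from the list of things; names that differ only in an ending like _2 or _b are one class to them, and where a whole thing is asked for, a point or a joint stands for the part that bears it (a point fixed in the world has none). Each returns a list of dicts, best first, with "conf" (0 to 1); they miss things now and then, are a little off and sometimes report something else, mostly with a low value. They report only what shows in the picture. A call takes as long as a camera call. They do not tell look-alikes from the thing itself.
- env.trace(query, camera): "pixels" (384x512 bool, what is visible of it) and "pixel" ([column, row] in pixels, amid what is visible of it).
- env.place_of(query, camera): "pixel" ([column, row] in pixels: a listed point, or the origin of a listed thing).
The state is a dict: "t": time; "joints": joint angles; "qvel": joint speeds; "tau": joint torques, N m; "eef_pos": TCP position; "tcp_rot": TCP orientation; "ft_force": force on the tool from outside, world axes, zero at the start; "moment": the same for the moment, N m; "opening": opening from 0.0 (shut) to 1.0 (fully open).
Only numpy, scipy, OpenCV 4.12 (cv2) and the standard library are available. Lean on these libraries where they do the work, as an engineer would, in place of code of your own. Each camera call takes 0.05 s, during which the arm holds its last target.

## Task

Walk the heavy battery forward into the steel test bay by pushing alternate near corners, low down and without tipping it: first the left corner, so it swings clockwise seen from above, then the right one, then left and right again, each time a good 15 degrees past square with the bay, until it is within about 80 mm of the fence. Then push it fully home, square and flush against the fence between the cheeks. Also turn the tester's peak pointer by its knob anticlockwise, fully back to its zero stop, and leave the bottle, mug and headlamp where they stand.

Things in the scene. Friction and masses are not known exactly. Their poses are not given: they have to be found in the camera images.
- battery: heavy black block with grey top, 87 (x) by 150 (y) by 72 mm high, 2 to 3 kg, too wide to grip. Origin: centre of underside; +x points from its near long side to the bay. Sliding takes 10 to 19 N at mid-side, about half at a corner; then it turns about a point some 55 mm past its centre. Push below 55 mm height. Starts 150 to 170 mm from the fence, within 7 degrees of square
- battery_front (a point): point on the battery: foot of the middle of its long side that faces the bay (43.5 mm along +x from the battery's origin)
- bay: fixed steel fence 244 mm wide (y), 75 high, 12 thick; a cheek at each end, 45 high, reaches 37 mm towards the robot; 220 mm clear between cheeks. Origin on the bench at the middle of the fence's near face; +x into the fence, away from the robot, +y to the robot's left. Battery home: its origin at x = -43.5 mm here, axes parallel
- bay_diag (a point): unseen reference at the bay's origin, its x axis 45 degrees anticlockwise (from above) of the bay's x. It only tells which way the battery has swung: the angle from it to the battery's x is 45 degrees when square, less when swung anticlockwise, more when clockwise
- tester: fixed grey box, left or right of the bay, 170 (x) by 150 (y) by 80 mm high, with a round white dial 132 mm across on top (face 83 mm above the bench). Origin: centre of underside. Zero mark 0.70 rad anticlockwise from its +x seen from above, with a stop pin 12 mm high just past it
- pointer (a joint): peak pointer and its knob, rad: 0 at the zero stop, growing clockwise from above, up to 1.6; starts at 0.6 to 1.3. The pointer's direction is 0.70 minus this value, anticlockwise from the tester's +x. Turns about the dial's centre against light friction (0.04 N m) and stays where left
- pointer_grip (a point): grip point on the dial's axis, 113 mm above the bench: in an upright black bar 64 mm long (along the pointer), 16 mm wide, its top 12 mm above this point, its foot 18 mm below, on a hub 48 mm across. This point's x runs along the pointer
- bottle: a white bottle 60 mm across and 170 mm high, standing; origin at the centre of its underside
- mug: a white mug 80 mm across and 90 mm high, standing, handle on its +y; origin at the centre of its underside
- headlamp: a used headlamp unit lying with its back upward, about 143 mm (x) by 180 mm (y) by 115 mm high, on the other side of the bay from the tester; origin at the centre of its underside
Things that resemble listed ones, but are neither listed nor needed, are in the scene too. What is shaped like the battery but blue or yellow is not meant.

How it is judged:
By the outcome, as a careful person would: the job done as asked, in the order asked, and still so for the second after the job is handed in, with the robot touching nothing.
It also fails if it takes over 72 s, if anything falls off the work surface, if the arm or the gripper's body presses on something with over 40 N, if the wrist force passes 120 N, or if a joint passes its speed limit or range.

## Working session

There is one attempt and no reset: what is moved stays moved. The work goes in short steps, Python scripts to look and compute and a tool call to move; the robot and the scene stay as the last step left them, time stands still between calls to the robot, and variables do not carry over. Pictures are saved under pics/ and viewed, and the job is handed in when it is done.

Besides the shell and the picture viewer there is one more tool, called after "Call:" as name(argument=value, ...) on one line, values as JSON. drive_tool: Moves the arm, as the interface text tells. Its arguments: {"type":"object","properties":{"commands":{"type":"array"},"grip":{"type":"number"}},"required":["commands"]}

```bash
ls; mkdir -p pics
cat > h.py <<'E'
import numpy as np, cv2
from cell import env
def shot(cam,name):
    im=env.read_camera(cam); cv2.imwrite(f'pics/{name}.png',im[:,:,::-1]); return im
def ray(cam,px):
    c=env.calibration(cam);K=np.array(c['intrinsics'],float);R=cv2.Rodrigues(np.array(c['rvec'],float))[0];t=np.array(c['tvec'],float).ravel()
    u=(px[0]-K[0,2])/K[0,0];v=(px[1]-K[1,2])/K[1,1]
    if cam=='wrist':
        r=np.hypot(u,v); d=np.array([u/r*np.sin(r),v/r*np.sin(r),np.cos(r)]) if r>1e-9 else np.array([0,0,1.])
    else: d=np.array([u,v,1.])
    return -R.T@t, R.T@d
def at(cam,px,z):
    o,d=ray(cam,px); return o+d*(z-o[2])/d[2]
def proj(cam,P):
    c=env.calibration(cam);K=np.array(c['intrinsics'],float)
    return cv2.projectPoints(np.array(P,float).reshape(-1,3),np.array(c['rvec'],float),np.array(c['tvec'],float),K,None)[0].reshape(-1,2)
E
python3 - <<'E'
from h import *
np.set_printoptions(precision=1,suppress=True)
for c in ['scene','top']:
    shot(c,c+'0'); k=env.calibration(c); print(c,ray(c,(256,192)))
    for q in ['battery','bay','tester','pointer_grip','bottle','mug','headlamp','battery_front']:
        try:
            r=env.place_of(q,c); print(q,[(round(a['conf'],2),np.round(a['pixel']),at(c,a['pixel'],113 if q=='pointer_grip' else 0)[:2]) for a in r[:4]])
        except Exception as e: print(q,e)
print(env.state())
E
```

```text
pics
scene (array([1153.1,  604.5,  828.2]), array([-0.6, -0.5, -0.6]))
battery [(0.95, array([235., 123.]), array([ 183.7, -322.3])), (0.91, array([401., 214.]), array([209.5, 286.3])), (0.85, array([236., 212.]), array([490.9, -29.4]))]
bay [(0.58, array([178., 260.]), array([700. , -11.3]))]
tester [(0.97, array([321., 312.]), array([594.6, 310.9]))]
pointer_grip [(0.59, array([324., 272.]), array([591.2, 302.7]))]
bottle [(0.96, array([180., 144.]), array([ 383.7, -362.3]))]
mug [(0.89, array([381., 258.]), array([375.9, 326. ])), (0.45, array([233., 208.]), array([485.5, -42.6]))]
headlamp [(0.76, array([142., 177.]), array([ 566. , -316.8]))]
battery_front [(0.89, array([223., 218.]), array([530.7, -34.8]))]
top (array([ 297.7,   -2.1, 1111.4]), array([ 0.2,  0. , -1. ]))
battery [(0.7, array([169., 285.]), array([208.2, 291.5])), (0.65, array([371., 298.]), array([ 179. , -310.2])), (0.62, array([278., 194.]), array([488. , -32.8]))]
bay []
tester [(0.56, array([172., 158.]), array([601.3, 304.7]))]
pointer_grip [(0.71, array([159., 147.]), array([603.1, 314.3]))]
bottle [(0.69, array([386., 233.]), array([ 373. , -364.5]))]
mug []
headlamp [(0.64, array([366., 174.]), array([ 557.9, -308.9])), (0.17, array([161., 228.]), array([379.6, 326.4]))]
battery_front [(0.6, array([175., 298.]), array([169., 272.]))]
{'t': 0.9, 'joints': array([ 1.1,  0.5,  1.6, -0. ,  1.1, -0.1]), 'qvel': array([-0.,  0., -0., -0., -0.,  0.]), 'tau': array([  0. , -61.2, -25.8,   0.1,   0. ,   0. ]), 'eef_pos': array([221.8, 584.3, 214.7]), 'tcp_rot': array([3.1, 0. , 2.8]), 'ft_force': array([-0.5, -0.1, -0. ]), 'moment': array([-0.,  0., -0.]), 'opening': 1.0018015902381423}
```

View pics/scene0.png

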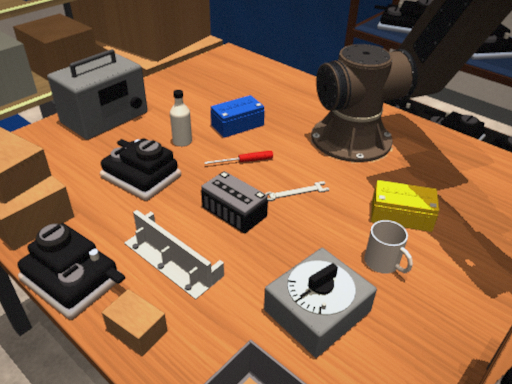

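View pics/top0.png

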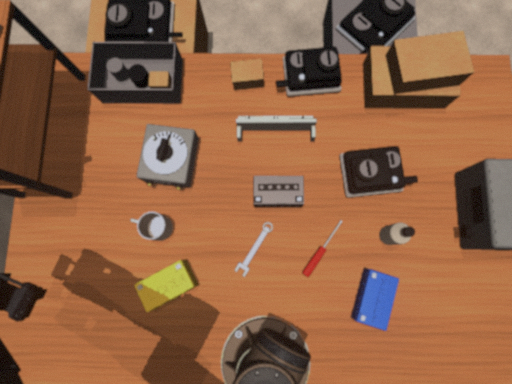

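The battery (black, about 278,190 in the top view) is behind the bay (fence at 276,120). The tester is on the left at 168,156, and the wrench near 255,248 is just clutter. Next I'll measure more finely.

Run:
```python
import cv2
a=cv2.imread('pics/top0.png')[95:225,215:345]; cv2.imwrite('pics/z1.png',cv2.resize(a,(780,600*130//130),interpolation=cv2.INTER_CUBIC))
a=cv2.imread('pics/scene0.png')[160:300,110:290]; cv2.imwrite('pics/z2.png',cv2.resize(a,(771,600),interpolation=cv2.INTER_CUBIC))
a=cv2.imread('pics/top0.png')[115:195,130:205]; cv2.imwrite('pics/z3.png',cv2.resize(a,(562,600),interpolation=cv2.INTER_CUBIC))
```

```text
(no output)
```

View pics/z1.png

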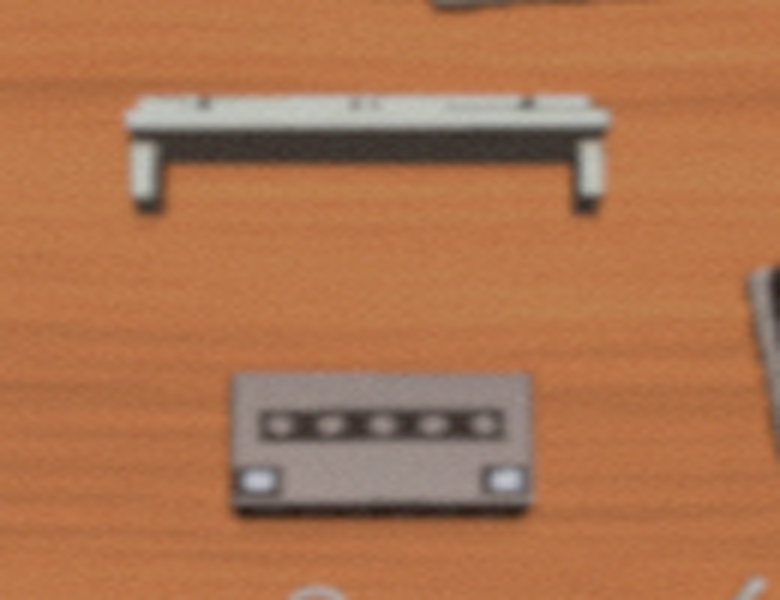

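View pics/z2.png

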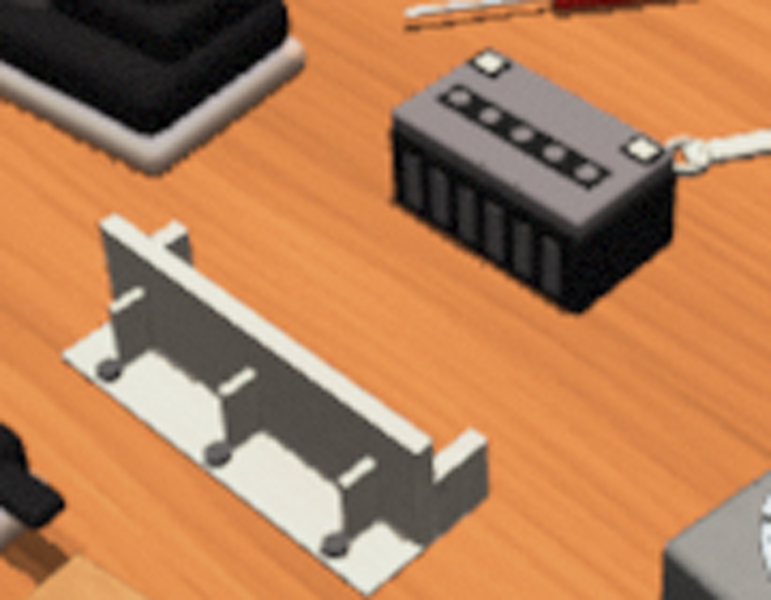

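View pics/z3.png

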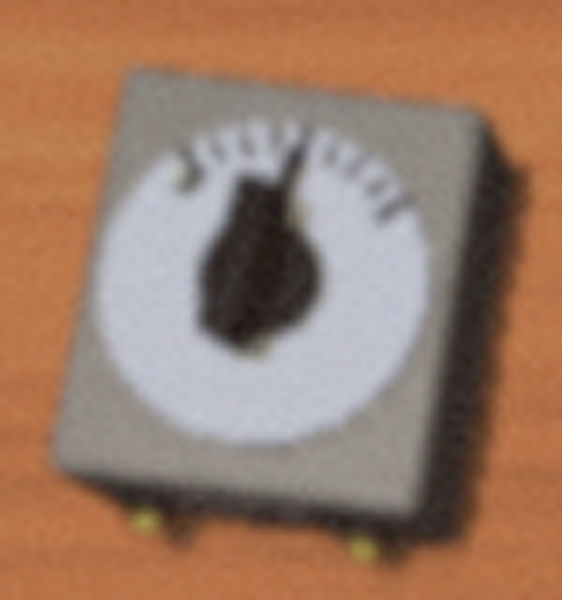

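```bash
cat >> h.py <<'E'
from scipy.optimize import minimize, least_squares
S=4
def hullmask(cam,P):
    p=proj(cam,P); m=np.zeros((384,512),np.uint8)
    M=np.zeros((384*S,512*S),np.uint8); h=cv2.convexHull((((p+0.5)*S-0.5)*16).round().astype(np.int32))
    cv2.fillConvexPoly(M,h,255,shift=4)
    return cv2.resize(M,(512,384),interpolation=cv2.INTER_AREA)/255.
def box(L,W,H,x,y,th):
    c,s=np.cos(th),np.sin(th)
    return [[x+c*a*L/2-s*b*W/2,y+s*a*L/2+c*b*W/2,z] for a in(-1,1) for b in(-1,1) for z in(0,H)]
def fitbox(masks,L,W,H,x0):
    def f(p):
        return sum(np.abs(hullmask(c,box(L,W,H,p[0],p[1],p[2]/100))-m).sum() for c,m in masks.items())
    best=None
    for d in (0,-12,12):
        r=minimize(f,np.array(x0)+[0,0,d],method='Nelder-Mead',options=dict(initial_simplex=np.array(x0)+np.array([[0,0,d],[8,0,d],[0,8,d],[0,0,d+8]]),xatol=.1,fatol=.5))
        if best is None or r.fun<best.fun: best=r
    return best.x,best.fun
def nearest(q,cam,px):
    rs=env.trace(q,cam)
    rs=[r for r in rs if np.hypot(*(np.array(r['pixel'])-px))<25]
    return rs[0]['pixels'].astype(float) if rs else None
def battery(x0,cams=('scene','top'),new=True):
    ms={}
    for c in cams:
        if new: env.read_camera(c)
        m=nearest('battery',c,proj(c,[x0[0],x0[1],36])[0])
        if m is not None: ms[c]=m
    r,e=fitbox(ms,87,150,72,x0)
    return r,e,{c:round(m.sum()) for c,m in ms.items()}
E
python3 - <<'E'
from h import *
np.set_printoptions(precision=1,suppress=True)
print(battery([490,-31,0]))
for c in ['scene','top']:
    print(c,battery([490,-31,0],(c,),False))
m={c:nearest('tester',c,proj(c,[600,308,60])[0]) for c in('scene','top')}
print(fitbox(m,170,150,82,[600,308,-10]))
# bay corners
pts=[]
for (u,v),z in [((127,128),75),((608,128),75),((160,160),0),((578,162),0)]:
    print('top',at('top',(215+u/6-.5,95+v*130/600-.5),z))
for (u,v),z in [((152,240),75),((418,455),75),((437,542),0),((62,355),0),((368,595),0)]:
    print('scene',at('scene',(110+u*180/771-.5,160+v*140/600-.5),z))
E
```

```text
(array([492.1, -31. ,  -0.3]), np.float64(380.26666666666665), {'scene': 2624, 'top': 1659})
scene (array([496.8, -31.5,  -5.2]), np.float64(216.17647058823528), {'scene': 2624})
top (array([488.8, -30.9,   0.8]), np.float64(63.00392156862745), {'top': 1659})Traceback (most recent call last):
  File "<stdin>", line 7, in <module>
  File "h.py", line 32, in fitbox
    r=minimize(f,np.array(x0)+[0,0,d],method='Nelder-Mead',options=dict(initial_simplex=np.array(x0)+np.array([[0,0,d],[8,0,d],[0,8,d],[0,0,d+8]]),xatol=.1,fatol=.5))
    res = _minimize_neldermead(fun, x0, args, callback, bounds=bounds,
                               **options)
    fsim[k] = func(sim[k])
              ~~~~^^^^^^^^
    fx = function(np.copy(x), *(wrapper_args + args))
  File "h.py", line 29, in f
    return sum(np.abs(hullmask(c,box(L,W,H,p[0],p[1],p[2]/100))-m).sum() for c,m in masks.items())
  File "h.py", line 29, in <genexpr>
    return sum(np.abs(hullmask(c,box(L,W,H,p[0],p[1],p[2]/100))-m).sum() for c,m in masks.items())
                      ~~~~~~~~~~~~~~~~~~~~~~~~~~~~~~~~~~~~~~~~~^~
TypeError: unsupported operand type(s) for -: 'float' and 'NoneType'
```

Run:
```python
from h import *
np.set_printoptions(precision=1,suppress=True)
for (u,v),z in [((127,128),75),((608,128),75),((160,160),0),((578,162),0)]:
    print('top',at('top',(215+u/6-.5,95+v*130/600-.5),z))
for (u,v),z in [((152,240),75),((418,455),75),((437,542),0),((62,355),0),((368,595),0)]:
    print('scene',at('scene',(110+u*180/771-.5,160+v*140/600-.5),z))
print('batt scene top')
for (u,v) in [(392,118),(578,230),(672,155),(487,48)]:
    print(at('scene',(110+u*180/771-.5,160+v*140/600-.5),72))
for (u,v) in [(233,374),(530,374),(233,503),(530,503)]:
    print(at('top',(215+u/6-.5,95+v*130/600-.5),72))
print('tester top')
for (u,v) in [(130,70),(485,110),(55,468),(412,515)]:
    print(at('top',(130+u/562*75-.5,115+v/600*80-.5),80))
print('dial');
for (u,v) in [(265,120),(248,443),(95,282),(428,275),(262,282)]: print(at('top',(130+u/562*75-.5,115+v/600*80-.5),83))
env.read_camera('scene')
for c in ('scene','top'):
    for q in ('tester','battery'):
        for r in env.trace(q,c): print(c,q,round(r['conf'],2),r['pixel'],r['pixels'].sum())
print(env.state()['t'])
```

```text
top [695.4  98.1  75. ]
top [ 697.7 -144.    75. ]
top [700.7  86.9   0. ]
top [ 701.5 -137.9    0. ]
scene [ 702.4 -114.2   75. ]
scene [711.   99.2  75. ]
scene [700.7  97.7   0. ]
scene [ 750.  -147.5    0. ]
scene [746.8  96.5   0. ]
batt scene top
[541.6 -98.8  72. ]
[538.8  44.5  72. ]
[456.1  40.7  72. ]
[ 456.7 -105.8   72. ]
[531.5  41.5  72. ]
[ 533.3 -104.4   72. ]
[448.2  39.9  72. ]
[ 450.1 -104.    72. ]
tester top
[685.7 366.1  80. ]
[670.3 221.7  80. ]
[521.5 384.   80. ]
[504.4 242.4  80. ]
dial
[664.1 309.2  83. ]
[531.7 307.6  83. ]
[596.3 372.7  83. ]
[600.7 240.4  83. ]
[597.1 306.2  83. ]
scene tester 0.94 [320.5, 301.4] 7411
scene battery 0.82 [234.5, 201.0] 2619
scene battery 0.67 [404.0, 206.5] 2711
scene battery 0.64 [236.1, 115.9] 1696
top tester 0.35 [278.4, 123.8] 1297
top battery 0.84 [275.0, 191.6] 1659
top battery 0.73 [163.1, 282.8] 1802
top battery 0.58 [375.5, 297.1] 2064
1.55
```

Run:
```python
from h import *
np.set_printoptions(precision=3,suppress=True)
s=env.state(); print(s['tcp_rot'],s['eef_pos'])
for (u,v) in [(267,226),(240,272)]: print(at('top',(u,v),0))
for z,(u,v) in [(86,(300,140)),(86,(290,185)),(125,(240,183)),(125,(278,183)),(125,(205,325)),(125,(240,345))]: print(at('top',(130+u/562*75-.5,115+v/600*80-.5),z))
```

```text
[3.142 0.    2.779] [221.769 584.344 214.65 ]
[389.194  -0.664   0.   ]
[249.491  78.934   0.   ]
[654.883 293.777  86.   ]
[636.17  296.642  86.   ]
[623.891 304.526 125.   ]
[624.045 289.935 125.   ]
[567.737 314.251 125.   ]
[560.086 300.435 125.   ]
```

Call:
drive_tool(commands=[{"dx": 30,"dy": -24,"yaw": 5},{"dx": 30,"dy": -24,"yaw": 5},{"dx": 30,"dy": -24,"yaw": 5},{"dx": 25,"dy": -24,"yaw": 4.4},{"dx": 20,"dy": -30}], grip=0)

```text
invalid input
```

Call:
drive_tool(commands=[{"dx": 30,"dy": -24,"dz": 0,"yaw": 5},{"dx": 30,"dy": -24,"dz": 0,"yaw": 5},{"dx": 30,"dy": -24,"dz": 0,"yaw": 5},{"dx": 25,"dy": -24,"dz": 0,"yaw": 5},{"dx": 20,"dy": -30,"dz": 0,"yaw": 0}], grip=0)

```text
t: 1.97
eef_pos: [358.5, 457.6, 214.6]
tcp_rot: [3.141, 0.001, 3.133]
ft_force: [0.6, 0.2, -1.0]
opening: 0.706
```

Call:
drive_tool(commands=[{"dx": 14,"dy": -38,"dz": 0,"yaw": 0.5},{"dx": 13,"dy": -39,"dz": 0,"yaw": 0},{"dx": 13,"dy": -39,"dz": 0,"yaw": 0},{"dx": 13,"dy": -39,"dz": 0,"yaw": 0},{"dx": 13,"dy": -39,"dz": 0,"yaw": 0}])

```text
t: 2.38
eef_pos: [423.0, 262.5, 214.9]
tcp_rot: [3.141, 0.0, 3.137]
ft_force: [1.5, -0.2, 0.0]
opening: 0.355
```

Call:
drive_tool(commands=[{"dx": 0,"dy": -40,"dz": 0,"yaw": 0},{"dx": 0,"dy": -40,"dz": 0,"yaw": 0},{"dx": 0,"dy": -40,"dz": 0,"yaw": 0},{"dx": 0,"dy": -40,"dz": 0,"yaw": 0},{"dx": 0,"dy": -40,"dz": 0,"yaw": 0}])

```text
t: 2.8
eef_pos: [422.4, 62.6, 214.9]
tcp_rot: [3.141, 0.001, 3.137]
ft_force: [2.0, 0.4, 0.7]
opening: 0.025
```

Call:
drive_tool(commands=[{"dx": 0,"dy": -30,"dz": 0,"yaw": 0},{"dx": 0,"dy": 0,"dz": -40,"yaw": 0},{"dx": 0,"dy": 0,"dz": -40,"yaw": 0},{"dx": 0,"dy": 0,"dz": 0,"yaw": 0}])

```text
t: 3.13
eef_pos: [420.4, 33.8, 130.2]
tcp_rot: [3.141, -0.008, 3.135]
ft_force: [-0.0, -0.2, -0.7]
opening: 0.003
```

Run:
```python
from h import *
shot('wrist','w1'); shot('top','t1')
s=env.state(); print(s['t'],s['eef_pos'],s['tcp_rot'],s['joints'])
```

```text
3.2333 [422.56351617  34.37752004 134.78617672] [ 3.14131101e+00 -2.80994559e-03  3.13656613e+00] [-7.49512187e-02  3.32618948e-01  2.12015613e+00  1.32698538e-04
  6.91640332e-01 -1.64082295e+00]
```

View pics/w1.png

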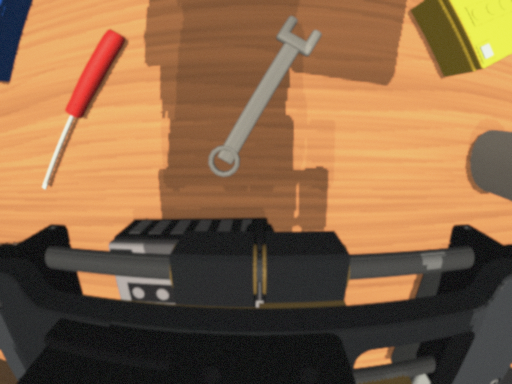

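View pics/t1.png

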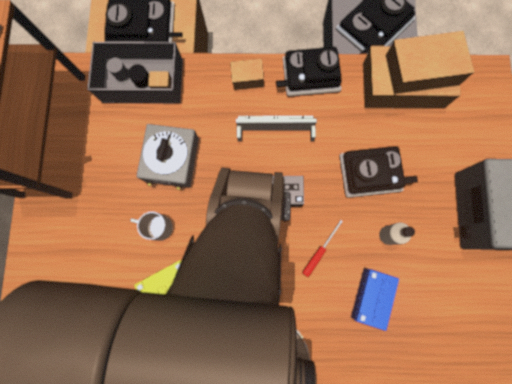

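Call:
drive_tool(commands=[{"dx": 0,"dy": 0,"dz": 0,"yaw": -7},{"dx": 0,"dy": 0,"dz": 0,"yaw": -7},{"dx": 0,"dy": 0,"dz": 0,"yaw": -7},{"dx": 0,"dy": 0,"dz": 0,"yaw": -7},{"dx": 0,"dy": 0,"dz": 0,"yaw": -7}])

```text
t: 3.65
eef_pos: [423.9, 34.8, 137.3]
tcp_rot: [3.14, 0.003, 2.521]
ft_force: [1.1, 0.5, 0.2]
opening: 0.004
```

Call:
drive_tool(commands=[{"dx": 0,"dy": 0,"dz": 0,"yaw": -7},{"dx": 0,"dy": 0,"dz": 0,"yaw": -7},{"dx": 0,"dy": 0,"dz": 0,"yaw": -7},{"dx": 0,"dy": 0,"dz": 0,"yaw": -7},{"dx": 0,"dy": 0,"dz": 0,"yaw": -7}])

```text
t: 4.07
eef_pos: [423.9, 34.8, 137.3]
tcp_rot: [3.138, 0.001, 1.91]
ft_force: [-0.1, -0.9, -0.0]
opening: 0.004
```

Call:
drive_tool(commands=[{"dx": 0,"dy": 0,"dz": 0,"yaw": -7},{"dx": 0,"dy": 0,"dz": 0,"yaw": -7},{"dx": 0,"dy": 0,"dz": 0,"yaw": -7},{"dx": 0,"dy": 0,"dz": 0,"yaw": -7},{"dx": 0,"dy": 0,"dz": 0,"yaw": -7}])

```text
t: 4.48
eef_pos: [423.9, 34.8, 137.3]
tcp_rot: [3.138, -0.001, 1.299]
ft_force: [-0.4, -0.9, -0.3]
opening: 0.004
```

Call:
drive_tool(commands=[{"dx": 0,"dy": 0,"dz": 0,"yaw": -7},{"dx": 0,"dy": 0,"dz": 0,"yaw": -7},{"dx": 0,"dy": 0,"dz": 0,"yaw": -7},{"dx": 0,"dy": 0,"dz": 0,"yaw": -7},{"dx": 0,"dy": 0,"dz": 0,"yaw": -7}])

```text
t: 4.9
eef_pos: [423.9, 34.8, 137.3]
tcp_rot: [3.139, -0.003, 0.688]
ft_force: [0.3, -0.2, -0.1]
opening: 0.005
```

Call:
drive_tool(commands=[{"dx": 0,"dy": 0,"dz": 0,"yaw": -7},{"dx": 0,"dy": 0,"dz": 0,"yaw": -7},{"dx": 0,"dy": 0,"dz": 0,"yaw": -7},{"dx": 0,"dy": 0,"dz": 0,"yaw": -7},{"dx": 0,"dy": 0,"dz": 0,"yaw": -7}])

```text
t: 5.32
eef_pos: [423.9, 34.8, 137.3]
tcp_rot: [3.141, -0.004, 0.078]
ft_force: [0.9, 0.4, 0.6]
opening: 0.003
```

Run:
```python
from h import *
shot('wrist','w2'); shot('scene','s2')
s=env.state(); print(s['t'],s['eef_pos'],s['tcp_rot'],s['joints'])
print(ray('wrist',(256,192)),env.calibration('wrist')['intrinsics'])
```

```text
5.4167 [423.78161376  34.76013361 136.96255927] [ 3.14098908 -0.00339332  0.08115415] [-7.37237350e-02  3.28212668e-01  2.11872337e+00 -1.14353455e-04
  6.91210810e-01  1.41600745e+00]
(array([491.34308031,  39.93965312, 306.66216663]), array([-0.23243631, -0.00835366, -0.97257574])) [[297.31863964   0.         259.24534386]
 [  0.         297.31863964 195.12115929]
 [  0.           0.           1.        ]]
```

View pics/w2.png

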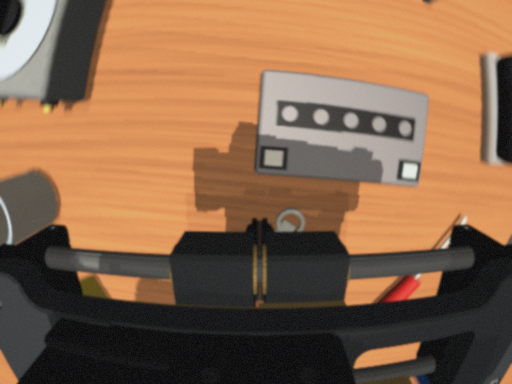

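View pics/s2.png

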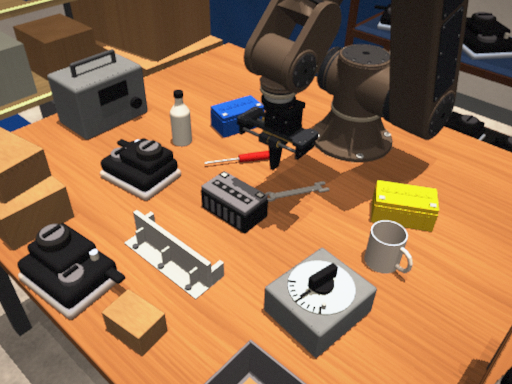

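```bash
cat >> h.py <<'E'
def fitrect(cam,pts,z=72,L=87,W=150):
    """pts: far-left, far-right, near-left, near-right top corners pixel"""
    P=np.array([at(cam,p,z)[:2] for p in pts])
    B=np.array([[1,1],[1,-1],[-1,1],[-1,-1]])*[L/2,W/2]
    def f(q):
        c,s=np.cos(q[2]),np.sin(q[2]); return ((B@np.array([[c,s],[-s,c]])+q[:2])-P).ravel()
    r=least_squares(f,[*P.mean(0),0]); return np.r_[r.x[:2],np.degrees(r.x[2])],np.abs(r.fun).max(),P
E
python3 - <<'E'
from h import *
np.set_printoptions(precision=1,suppress=True)
print(fitrect('wrist',[(263,71),(427,94),(256,172),(418,186)]))
print(fitrect('top',[(215+u/6-.5,95+v*130/600-.5) for u,v in [(233,374),(530,374),(233,503),(530,503)]]))
print(fitrect('scene',[(110+u*180/771-.5,160+v*140/600-.5) for u,v in [(578,230),(392,118),(672,155),(487,48)]]))
E
```

```text
(array([492.9, -32.3,   0.8]), np.float64(3.6586839542657827), array([[ 532.3,   40.2],
       [ 534.9, -103. ],
       [ 451.7,   39.2],
       [ 452.6, -105.7]]))
(array([490.8, -31.8,   0.7]), np.float64(3.219609493395751), array([[ 531.5,   41.5],
       [ 533.3, -104.4],
       [ 448.2,   39.9],
       [ 450.1, -104. ]]))
(array([498.3, -29.8,   1.4]), np.float64(4.896741322590586), array([[ 538.8,   44.5],
       [ 541.6,  -98.8],
       [ 456.1,   40.7],
       [ 456.7, -105.8]]))
```

Call:
drive_tool(commands=[{"dx": 0,"dy": -2,"dz": -30,"yaw": -6},{"dx": 0,"dy": -2,"dz": -35,"yaw": -7},{"dx": 0,"dy": 0,"dz": -35,"yaw": -7},{"dx": 0,"dy": 0,"dz": -18,"yaw": 0},{"dx": 0,"dy": 0,"dz": 0,"yaw": 0}])

```text
t: 5.83
eef_pos: [422.4, 30.6, 15.1]
tcp_rot: [3.141, 0.003, -0.262]
ft_force: [-0.6, 0.2, -0.4]
opening: 0.004
```

Call:
drive_tool(commands=[{"dx": 6,"dy": 0,"dz": 0,"yaw": 0},{"dx": 6,"dy": 0,"dz": 0,"yaw": 0},{"dx": 5,"dy": 0,"dz": 0,"yaw": 0},{"dx": 5,"dy": 0.5,"dz": 0,"yaw": 0}])

```text
t: 6.17
eef_pos: [443.5, 31.4, 18.2]
tcp_rot: [3.141, 0.003, -0.264]
ft_force: [-12.9, 5.5, 6.7]
opening: 0.007
```

Call:
drive_tool(commands=[{"dx": 5,"dy": 1,"dz": 0,"yaw": 0},{"dx": 5,"dy": 1,"dz": 0,"yaw": 0},{"dx": 5,"dy": 1,"dz": 0,"yaw": 0},{"dx": 5,"dy": 1,"dz": 0,"yaw": 0}])

```text
t: 6.5
eef_pos: [464.1, 35.3, 18.3]
tcp_rot: [3.141, 0.002, -0.264]
ft_force: [-8.5, 1.7, 2.9]
opening: 0.001
```

Run:
```python
from h import *
a=shot('wrist','w3'); 
s=env.state(); print(s['t'],s['eef_pos'],s['tcp_rot'],s['ft_force'])
```

```text
6.55 [465.39891863  35.37170576  18.35535744] [ 3.14157661e+00  1.52813857e-04 -2.64525656e-01] [-4.56370044  5.19497143 -2.62509775]
```

View pics/w3.png

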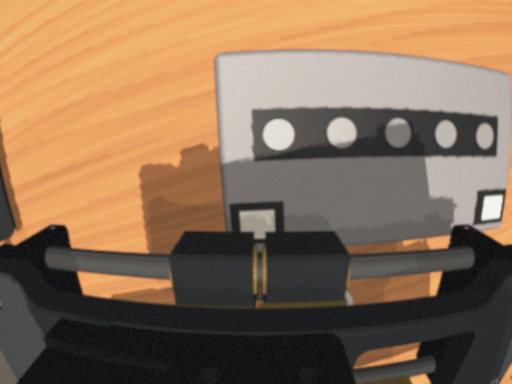

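Run:
```python
from h import *
np.set_printoptions(precision=1,suppress=True)
for p in [(217,55),(510,70),(503,228),(253,132),(497,138)]: print(at('wrist',p,72))
```

```text
[561.4  25.7  72. ]
[ 532.9 -115.4   72. ]
[450.  -99.5  72. ]
[528.   20.4  72. ]
[500.3 -96.5  72. ]
```

Call:
drive_tool(commands=[{"dx": 5,"dy": 1,"dz": 0,"yaw": 0},{"dx": 5,"dy": 1,"dz": 0,"yaw": 0},{"dx": 4,"dy": 1,"dz": 0,"yaw": 0},{"dx": 0,"dy": 0,"dz": 0,"yaw": 0}])

```text
t: 6.88
eef_pos: [479.2, 38.2, 18.3]
tcp_rot: [-3.142, -0.0, -0.265]
ft_force: [-3.7, 2.7, -1.1]
opening: 0.008
```

Call:
drive_tool(commands=[{"dx": -20,"dy": 0,"dz": 0,"yaw": 0},{"dx": -25,"dy": 0,"dz": 30,"yaw": 5},{"dx": -5,"dy": -20,"dz": 40,"yaw": 5},{"dx": 0,"dy": -30,"dz": 40,"yaw": 5},{"dx": 0,"dy": 0,"dz": 0,"yaw": 0}])

```text
t: 7.3
eef_pos: [432.2, -8.1, 123.8]
tcp_rot: [3.139, -0.011, 0.003]
ft_force: [0.3, 0.0, -0.0]
opening: 0.005
```

Run:
```python
from h import *
a=shot('wrist','w4'); 
s=env.state(); print(s['t'],s['eef_pos'],s['tcp_rot'],s['ft_force'])
shot('scene','s4')
```

```text
7.35 [431.56764361  -7.16599719 121.59308337] [ 3.13983885 -0.00944517 -0.00399895] [ 0.45969358  0.12475157 -0.79938068]
```

View pics/w4.png

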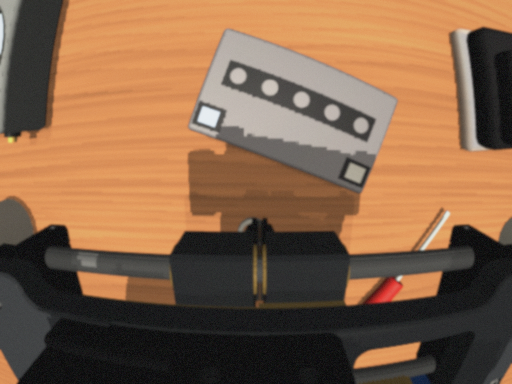

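View pics/s4.png

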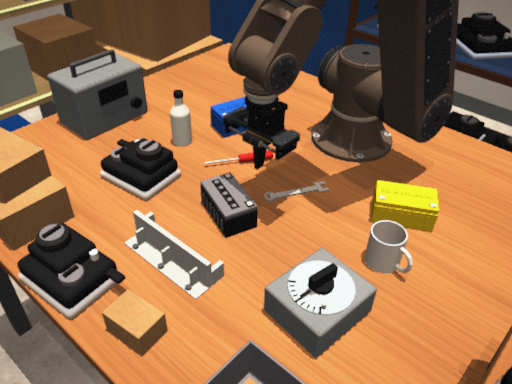

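Run:
```python
from h import *
np.set_printoptions(precision=1,suppress=True)
print(fitrect('wrist',[(229,29),(397,99),(189,127),(362,193)]))
```

```text
(array([508. , -35.7, -21.1]), np.float64(6.879342961691449), array([[ 569.9,   14.5],
       [ 520.4, -114.5],
       [ 496.4,   44.7],
       [ 445.3,  -87.5]]))
```

Call:
drive_tool(commands=[{"dx": -8,"dy": -36,"dz": 0,"yaw": 7},{"dx": -7,"dy": -32,"dz": -15,"yaw": 7},{"dx": 0,"dy": 0,"dz": -40,"yaw": 1},{"dx": 0,"dy": 0,"dz": -40,"yaw": 0},{"dx": 0,"dy": 0,"dz": -5,"yaw": 0}])

```text
t: 7.82
eef_pos: [414.0, -65.8, 13.6]
tcp_rot: [-3.137, 0.007, 0.23]
ft_force: [-0.5, 1.2, -0.9]
opening: 0.001
```

Call:
drive_tool(commands=[{"dx": 6,"dy": 0,"dz": -3,"yaw": 0},{"dx": 6,"dy": 0,"dz": 0,"yaw": 0},{"dx": 5,"dy": -2,"dz": 0,"yaw": 0},{"dx": 5,"dy": -3,"dz": 0,"yaw": 0},{"dx": 5,"dy": -3,"dz": 0,"yaw": 0}])

```text
t: 8.23
eef_pos: [442.0, -73.7, 16.9]
tcp_rot: [-3.14, 0.002, 0.232]
ft_force: [-14.9, 2.9, 11.1]
opening: 0.01
```

Call:
drive_tool(commands=[{"dx": 5,"dy": -3,"dz": 0,"yaw": 0},{"dx": 5,"dy": -3,"dz": 0,"yaw": 0},{"dx": 5,"dy": -3,"dz": 0,"yaw": 0},{"dx": 5,"dy": -2,"dz": 0,"yaw": 0},{"dx": 5,"dy": -2,"dz": 0,"yaw": 0}])

```text
t: 8.65
eef_pos: [466.5, -87.1, 17.0]
tcp_rot: [-3.14, 0.003, 0.231]
ft_force: [-13.4, -0.9, 7.3]
opening: 0.003
```

Run:
```python
from h import *
a=shot('wrist','w5'); 
s=env.state(); print(s['t'],s['eef_pos'],s['tcp_rot'],s['ft_force'])
```

```text
8.7 [467.82847138 -87.61345151  17.03149661] [-3.14116315e+00  1.31702417e-03  2.31039432e-01] [-7.90504031 -1.85627576  2.90856687]
```

View pics/w5.png

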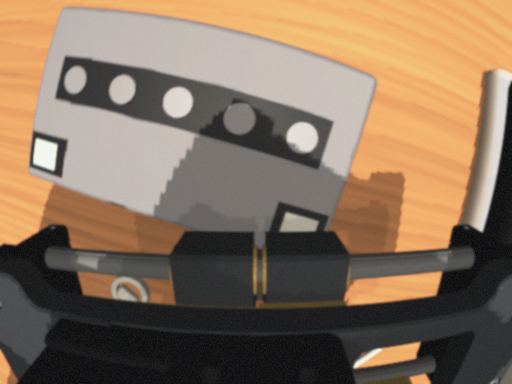

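Run:
```python
from h import *
np.set_printoptions(precision=1,suppress=True)
P=[at('wrist',p,72)[:2] for p in [(64,9),(376,78),(29,168),(328,216),(68,58),(332,122)]]
print(P)
for a,b in [(0,1),(2,3),(4,5)]: 
    d=P[a]-P[b]; print(-np.degrees(np.arctan2(d[0],d[1])),np.hypot(*d))
```

```text
[array([571.3,  28. ]), array([ 563.8, -113.3]), array([493.8,  33.9]), array([ 504. , -108.6]), array([547.8,  17.6]), array([541.2, -99.8])]
-3.049449619993687 141.51345048162608
4.100891606421826 142.8503644712212
-3.2056049139695375 117.51448868799474
```

Call:
drive_tool(commands=[{"dx": 5,"dy": -2,"dz": 0,"yaw": 0},{"dx": 5,"dy": -2,"dz": 0,"yaw": 0},{"dx": 5,"dy": -1,"dz": 0,"yaw": 0},{"dx": 5,"dy": -1,"dz": 0,"yaw": 0},{"dx": 5,"dy": -1,"dz": 0,"yaw": 0}])

```text
t: 9.12
eef_pos: [492.1, -94.4, 17.0]
tcp_rot: [-3.141, 0.002, 0.231]
ft_force: [-10.6, -2.8, 3.0]
opening: 0.005
```

Call:
drive_tool(commands=[{"dx": 5,"dy": -1,"dz": 0,"yaw": 0},{"dx": 5,"dy": 0,"dz": 0,"yaw": 0},{"dx": 5,"dy": 0,"dz": 0,"yaw": 0},{"dx": 5,"dy": 0,"dz": 0,"yaw": 0},{"dx": 0,"dy": 0,"dz": 0,"yaw": 0}])

```text
t: 9.53
eef_pos: [513.3, -95.7, 17.0]
tcp_rot: [3.141, 0.0, 0.231]
ft_force: [-5.0, -4.3, -1.2]
opening: 0.004
```

Run:
```python
from h import *
a=shot('wrist','w6'); 
s=env.state(); print(s['t'],s['eef_pos'],s['tcp_rot'],s['ft_force'])
```

```text
9.5833 [513.30253546 -95.68856513  17.03413443] [ 3.14081241e+00 -4.27015312e-04  2.31384491e-01] [-4.95971025 -2.93034928 -1.7436585 ]
```

View pics/w6.png

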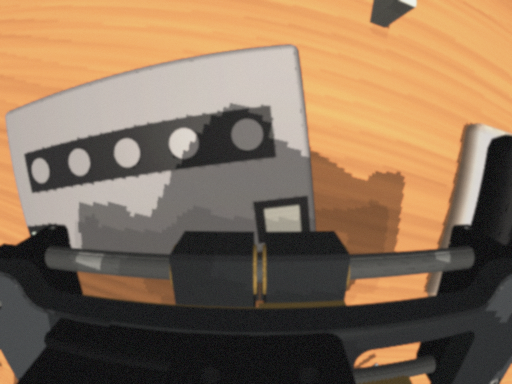

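Run:
```python
from h import *
np.set_printoptions(precision=1,suppress=True)
P=[at('wrist',p,72)[:2] for p in [(9,113),(296,45),(25,155),(270,108)]]
print(P)
for a,b in [(0,1),(2,3)]: 
    d=P[a]-P[b]; print(-np.degrees(np.arctan2(d[0],d[1])),np.hypot(*d))
```

```text
[array([564.2,  44.6]), array([612.6, -87.1]), array([545.1,  29.2]), array([585.7, -83.1])]
20.165651273158552 140.33226703266772
19.89388831102161 119.51441094413813
```

Call:
drive_tool(commands=[{"dx": -20,"dy": 0,"dz": 0,"yaw": 0},{"dx": -25,"dy": 0,"dz": 30,"yaw": -5},{"dx": -10,"dy": 25,"dz": 40,"yaw": -5},{"dx": 0,"dy": 40,"dz": 40,"yaw": -5},{"dx": 0,"dy": 20,"dz": 0,"yaw": 0}])

```text
t: 10.0
eef_pos: [461.3, -23.5, 115.7]
tcp_rot: [3.14, -0.01, -0.037]
ft_force: [1.6, -0.0, 1.1]
opening: 0.008
```

Run:
```python
from h import *
a=shot('wrist','w7'); 
s=env.state(); print(s['t'],s['eef_pos'],s['tcp_rot'],s['ft_force'])
```

```text
10.05 [460.65847367 -21.29671104 113.89890922] [ 3.14069065 -0.00778413 -0.03149247] [-1.06766451  1.69819249 -0.50877166]
```

View pics/w7.png

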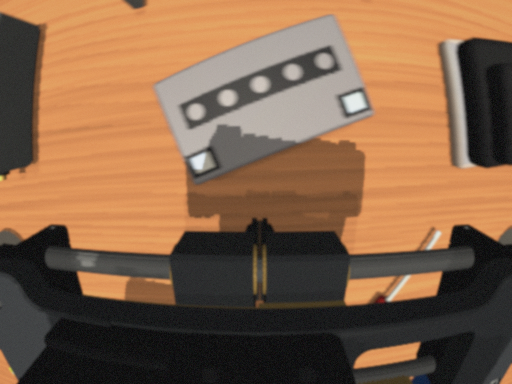

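Run:
```python
from h import *
np.set_printoptions(precision=1,suppress=True)
s=env.state(); print(s['eef_pos'])
print(fitrect('wrist',[(155,84),(334,15),(194,183),(374,115)]))
env.read_camera('scene'); print(battery([546,-36,35],('scene',)))
```

```text
[460.7 -21.3 113.9]
(array([548. , -28.4,  19.6]), np.float64(5.539441262409028), array([[ 561.8,   51.3],
       [ 609.8,  -81.4],
       [ 486.5,   25.6],
       [ 534. , -109.1]]))
(array([551.1, -32.3,  38. ]), np.float64(220.98039215686276), {'scene': 2848})
```

Call:
drive_tool(commands=[{"dx": -3,"dy": 20,"dz": 0,"yaw": -6},{"dx": -3,"dy": 13,"dz": -20,"yaw": -7},{"dx": 0,"dy": 0,"dz": -37,"yaw": 0},{"dx": 0,"dy": 0,"dz": -35,"yaw": 0},{"dx": 0,"dy": 0,"dz": -5,"yaw": 0}])

```text
t: 10.62
eef_pos: [451.8, 8.2, 8.6]
tcp_rot: [3.141, 0.006, -0.258]
ft_force: [-0.3, -0.4, -0.5]
opening: 0.003
```

Run:
```python
from h import *
s=env.state(); print(s['t'],s['eef_pos'],s['tcp_rot'],s['ft_force'])
```

```text
10.6167 [451.81429193   8.17453523   8.5611509 ] [ 3.14068321  0.00597156 -0.25815455] [-0.33794005 -0.38280964 -0.51549998]
```

Call:
drive_tool(commands=[{"dx": 6,"dy": 1,"dz": 6,"yaw": 0},{"dx": 6,"dy": 1,"dz": 0,"yaw": 0},{"dx": 6,"dy": 1,"dz": 0,"yaw": 0},{"dx": 5,"dy": 3,"dz": 0,"yaw": 0},{"dx": 5,"dy": 3,"dz": 0,"yaw": 0}])

```text
t: 11.03
eef_pos: [480.1, 17.4, 19.2]
tcp_rot: [3.141, 0.003, -0.258]
ft_force: [-11.7, -2.2, 8.0]
opening: 0.004
```

Call:
drive_tool(commands=[{"dx": 5,"dy": 3,"dz": 0,"yaw": 0},{"dx": 5,"dy": 3,"dz": 0,"yaw": 0},{"dx": 5,"dy": 3,"dz": 0,"yaw": 0},{"dx": 5,"dy": 2,"dz": 0,"yaw": 0},{"dx": 5,"dy": 2,"dz": 0,"yaw": 0}])

```text
t: 11.45
eef_pos: [504.5, 30.8, 19.2]
tcp_rot: [3.141, 0.005, -0.257]
ft_force: [-12.1, 1.4, 7.6]
opening: 0.004
```

Call:
drive_tool(commands=[{"dx": 5,"dy": 2,"dz": 0,"yaw": 0},{"dx": 5,"dy": 1,"dz": 0,"yaw": 0},{"dx": 5,"dy": 1,"dz": 0,"yaw": 0},{"dx": 5,"dy": 1,"dz": 0,"yaw": 0},{"dx": 5,"dy": 1,"dz": 0,"yaw": 0}])

```text
t: 11.87
eef_pos: [529.7, 36.9, 19.2]
tcp_rot: [3.141, 0.004, -0.258]
ft_force: [-10.1, 3.1, 5.4]
opening: 0.0
```

Run:
```python
from h import *
a=shot('wrist','w8'); 
s=env.state(); print(s['t'],s['eef_pos'],s['tcp_rot'],s['ft_force'])
```

```text
11.9167 [531.09129014  36.98516562  19.20775297] [ 3.14123726e+00  2.32709419e-03 -2.57546760e-01] [-4.62537003  5.13735448  0.01332484]
```

View pics/w8.png

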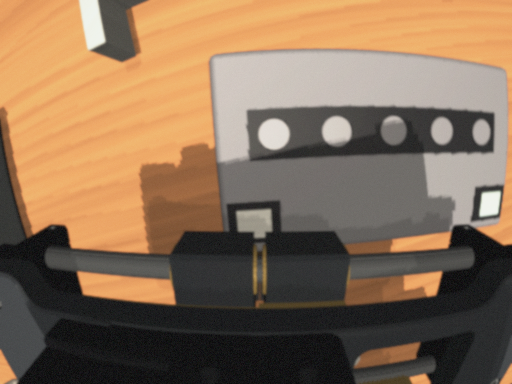

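Run:
```python
from h import *
np.set_printoptions(precision=1,suppress=True)
P=[at('wrist',p,72)[:2] for p in [(211,57),(507,69),(249,131),(495,138)]]
print(P)
for a,b in [(0,1),(2,3)]: 
    d=P[a]-P[b]; print(-np.degrees(np.arctan2(d[0],d[1])),np.hypot(*d))
print(at('wrist',(84,0),45),at('wrist',(88,48),45),at('wrist',(107,60),0))
```

```text
[array([627.3,  30.6]), array([ 600.4, -111.6]), array([594.6,  23.8]), array([567.1, -93.8])]
-10.70703772589744 144.71607334724567
-13.172406167509658 120.82974817155657
[695.5  94.   45. ] [664.5  96.5  45. ] [669.9 107.7   0. ]
```

Call:
drive_tool(commands=[{"dx": 5,"dy": 1,"dz": 0,"yaw": 0},{"dx": 5,"dy": 1,"dz": 0,"yaw": 0},{"dx": 3,"dy": 0,"dz": 0,"yaw": 0},{"dx": 0,"dy": 0,"dz": 0,"yaw": 0}])

```text
t: 12.25
eef_pos: [543.4, 39.0, 19.1]
tcp_rot: [3.141, 0.003, -0.258]
ft_force: [-6.0, 4.8, 1.3]
opening: 0.005
```

Call:
drive_tool(commands=[{"dx": -20,"dy": 0,"dz": 0,"yaw": 0},{"dx": -25,"dy": 0,"dz": 30,"yaw": 5},{"dx": -15,"dy": -25,"dz": 40,"yaw": 5},{"dx": 0,"dy": -30,"dz": 30,"yaw": 5},{"dx": 0,"dy": -10,"dz": 0,"yaw": 0}])

```text
t: 12.67
eef_pos: [488.9, -24.3, 117.1]
tcp_rot: [3.14, -0.009, 0.009]
ft_force: [1.8, 0.2, 1.3]
opening: 0.008
```

Run:
```python
from h import *
a=shot('wrist','w9'); shot('scene','s9')
s=env.state(); print(s['t'],s['eef_pos'],s['tcp_rot'],s['ft_force'])
```

```text
12.7667 [487.90448379 -23.54547781 113.33305794] [ 3.14061792e+00 -4.39116385e-03  5.18791505e-04] [ 0.5691439   0.90482421 -0.36263822]
```

View pics/w9.png

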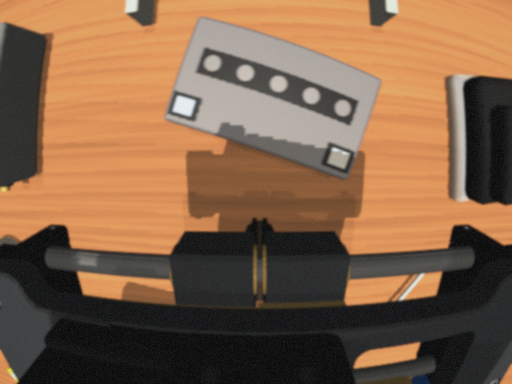

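View pics/s9.png

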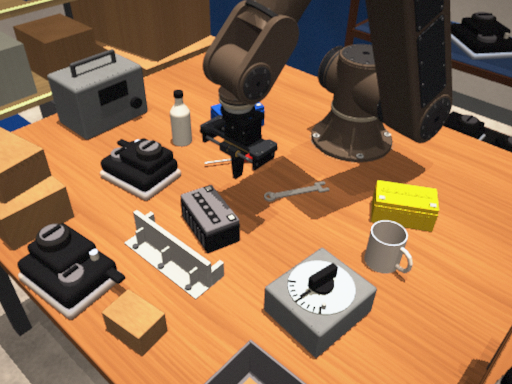

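Run:
```python
from h import *
np.set_printoptions(precision=1,suppress=True)
print(fitrect('wrist',[(203,17),(381,80),(166,117),(346,177)]))
for p in [(127,13),(141,12),(372,12),(397,12)]: print(at('wrist',p,45))
print(env.state()['eef_pos'])
```

```text
(array([576.1, -35.6, -19. ]), np.float64(6.4983249934064276), array([[ 635.4,   16.5],
       [ 590.8, -114.2],
       [ 561.3,   43.6],
       [ 516.8,  -88.4]]))
[658.6  90.3  45. ]
[657.2  76.8  45. ]
[ 656.4 -119.8   45. ]
[ 660.7 -144.1   45. ]
[487.9 -23.5 113.3]
```

Call:
drive_tool(commands=[{"dx": -2,"dy": -25,"dz": 0,"yaw": 5},{"dx": 0,"dy": -25,"dz": 0,"yaw": 5},{"dx": 0,"dy": -5,"dz": -30,"yaw": 5},{"dx": 0,"dy": 0,"dz": -35,"yaw": 0},{"dx": 0,"dy": 0,"dz": -30,"yaw": 0}])

```text
t: 13.18
eef_pos: [484.7, -76.8, 14.6]
tcp_rot: [3.141, -0.0, 0.264]
ft_force: [1.1, -0.6, -1.4]
opening: 0.004
```

Run:
```python
from h import *
s=env.state(); print(s['t'],s['eef_pos'],s['tcp_rot'],s['ft_force'])
```

```text
13.1833 [484.72933029 -76.82524021  14.64703071] [ 3.14149480e+00 -1.29377167e-04  2.63889008e-01] [ 1.13780125 -0.55303218 -1.43576426]
```

Call:
drive_tool(commands=[{"dx": 6,"dy": 0,"dz": 3,"yaw": 0},{"dx": 6,"dy": 0,"dz": 0,"yaw": 0},{"dx": 5,"dy": -1,"dz": 0,"yaw": 0},{"dx": 5,"dy": -2,"dz": 0,"yaw": 0},{"dx": 5,"dy": -3,"dz": 0,"yaw": 0}])

```text
t: 13.6
eef_pos: [511.4, -82.4, 20.8]
tcp_rot: [-3.141, 0.002, 0.266]
ft_force: [-6.4, -0.9, -4.1]
opening: 0.001
```

Call:
drive_tool(commands=[{"dx": 5,"dy": -3,"dz": 0,"yaw": 0},{"dx": 5,"dy": -3,"dz": 0,"yaw": 0},{"dx": 5,"dy": -3,"dz": 0,"yaw": 0},{"dx": 5,"dy": -2,"dz": 0,"yaw": 0},{"dx": 5,"dy": -2,"dz": 0,"yaw": 0}])

```text
t: 14.02
eef_pos: [536.6, -95.8, 20.9]
tcp_rot: [-3.141, 0.001, 0.266]
ft_force: [-6.3, -2.3, -4.5]
opening: -0.001
```

Call:
drive_tool(commands=[{"dx": 5,"dy": -2,"dz": 0,"yaw": 0},{"dx": 5,"dy": -1,"dz": 0,"yaw": 0},{"dx": 5,"dy": -1,"dz": 0,"yaw": 0},{"dx": 5,"dy": -1,"dz": 0,"yaw": 0},{"dx": 5,"dy": 0,"dz": 0,"yaw": 0}])

```text
t: 14.43
eef_pos: [561.8, -101.2, 21.1]
tcp_rot: [3.141, 0.001, 0.266]
ft_force: [-5.8, -5.6, -3.0]
opening: 0.004
```

Run:
```python
from h import *
a=shot('wrist','w10'); 
s=env.state(); print(s['t'],s['eef_pos'],s['tcp_rot'],s['ft_force'])
```

```text
14.4833 [ 562.83678432 -101.18918626   21.18689631] [ 3.14072945e+00 -4.62095285e-04  2.65543080e-01] [-3.97513346 -1.53296731 -2.63412951]
```

View pics/w10.png

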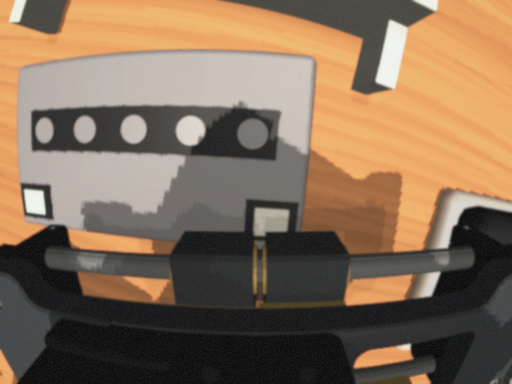

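Call:
drive_tool(commands=[{"dx": 5,"dy": -1,"dz": 0,"yaw": 0},{"dx": 5,"dy": -1,"dz": 0,"yaw": 0},{"dx": 3,"dy": 0,"dz": 0,"yaw": 0},{"dx": 0,"dy": 0,"dz": 0,"yaw": 0}])

```text
t: 14.82
eef_pos: [575.1, -103.0, 21.2]
tcp_rot: [3.141, 0.0, 0.266]
ft_force: [-4.3, -3.7, -1.6]
opening: 0.005
```

Run:
```python
from h import *
a=shot('wrist','w11'); 
s=env.state(); print(s['t'],s['eef_pos'],s['tcp_rot'],s['ft_force'])
```

```text
14.8667 [ 575.05058285 -103.02976868   21.2255772 ] [ 3.14078339e+00 -2.22730298e-04  2.65960393e-01] [-4.52896683 -3.36200796 -2.09334564]
```

View pics/w11.png

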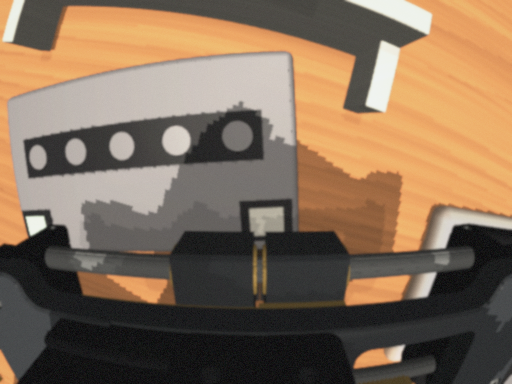

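Run:
```python
from h import *
np.set_printoptions(precision=1,suppress=True)
P=[at('wrist',p,72)[:2] for p in [(9,101),(292,53),(25,143),(262,110),(27,175),(263,156)]]
print(P)
for a,b in [(0,1),(2,3),(4,5)]: 
    d=P[a]-P[b]; print(-np.degrees(np.arctan2(d[0],d[1])),np.hypot(*d))
# bay fence near bottom edge / top near edge
for p,z in [((13,42),45),((62,0),75),((433,30),75),((378,110),45),((357,45),0),((65,8),0)]: print(p,at('wrist',p,z))
```

```text
[array([626.5,  44.9]), array([671.4, -90.6]), array([607.2,  27.7]), array([645.6, -85.2]), array([591. ,  24.4]), array([627.9, -90.5])]
18.326014459779906 142.7592316407745
18.802742802153112 119.30506508991175
17.8176365990642 120.63022458017124
(13, 42) [661.5  83.1  45. ]
(62, 0) [679.4  20.7  75. ]
(433, 30) [ 704.9 -147.1   75. ]
(378, 110) [ 664.5 -141.8   45. ]
(357, 45) [ 709.8 -133.5    0. ]
(65, 8) [697.4  83.1   0. ]
```

Call:
drive_tool(commands=[{"dx": -20,"dy": 0,"dz": 0,"yaw": 0},{"dx": -30,"dy": 10,"dz": 0,"yaw": -5},{"dx": -15,"dy": 20,"dz": 0,"yaw": -5},{"dx": 0,"dy": 25,"dz": -4,"yaw": -4.5},{"dx": 0,"dy": 8,"dz": 0,"yaw": 0}], grip=1)

```text
t: 15.28
eef_pos: [510.1, -38.0, 17.2]
tcp_rot: [3.141, -0.002, 0.009]
ft_force: [0.5, 1.7, 0.2]
opening: 0.298
```

Call:
drive_tool(commands=[{"dx": 0,"dy": 0,"dz": 0,"yaw": 0},{"dx": 0,"dy": 0,"dz": 0,"yaw": 0},{"dx": 0,"dy": 0,"dz": 0,"yaw": 0},{"dx": 0,"dy": 0,"dz": 0,"yaw": 0},{"dx": 0,"dy": 0,"dz": 0,"yaw": 0}])

```text
t: 15.7
eef_pos: [510.1, -40.6, 15.6]
tcp_rot: [3.141, -0.0, 0.012]
ft_force: [-0.4, 1.2, -0.2]
opening: 0.648
```

Run:
```python
from h import *
a=shot('wrist','w12'); shot('scene','s12')
s=env.state(); print(s['t'],s['eef_pos'],s['tcp_rot'],s['ft_force'])
```

```text
15.8 [509.91227983 -40.46563834  15.43917577] [ 3.14148100e+00 -3.30627476e-05  1.22697888e-02] [-0.15428601 -0.60615559 -0.25630862]
```

View pics/w12.png

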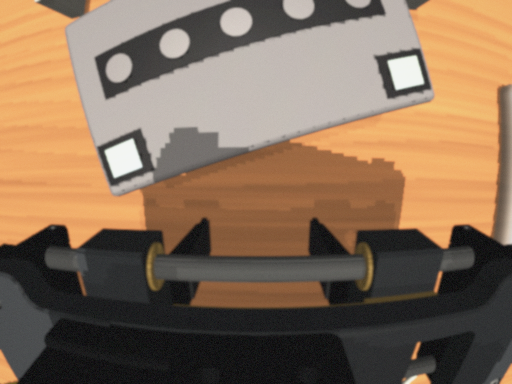

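View pics/s12.png

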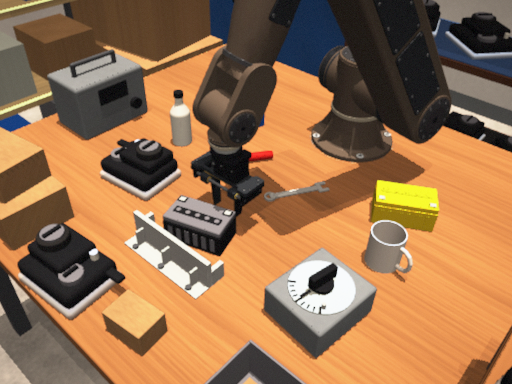

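Run:
```python
from h import *
np.set_printoptions(precision=1,suppress=True)
P=[at('wrist',p,72)[:2] for p in [(113,194),(434,98),(67,28)]]
d=P[0]-P[1]
print(P,-np.degrees(np.arctan2(d[0],d[1])),np.hypot(*d),np.hypot(*(P[0]-P[2])))
```

```text
[array([549.4,  22. ]), array([ 592.8, -113.7]), array([625. ,  45.6])] 17.736354895182576 142.45267644540425 79.16301623974861
```

Call:
drive_tool(commands=[{"dx": 0,"dy": 0,"dz": 0,"yaw": 0},{"dx": 3,"dy": 0,"dz": 0,"yaw": 0},{"dx": 5,"dy": 0,"dz": 0,"yaw": 0},{"dx": 5,"dy": 0,"dz": 0,"yaw": 0},{"dx": 5,"dy": 0,"dz": 0,"yaw": 0}])

```text
t: 16.22
eef_pos: [528.5, -40.0, 15.5]
tcp_rot: [3.141, -0.0, 0.013]
ft_force: [-0.8, 0.0, 0.4]
opening: 0.995
```

Call:
drive_tool(commands=[{"dx": 5,"dy": 0,"dz": 0,"yaw": 0},{"dx": 5,"dy": 0,"dz": 0,"yaw": 0},{"dx": 5,"dy": 0,"dz": 0,"yaw": 0},{"dx": 5,"dy": 0,"dz": 0,"yaw": 0},{"dx": 5,"dy": 0,"dz": 0,"yaw": 0}])

```text
t: 16.63
eef_pos: [549.9, -38.9, 14.7]
tcp_rot: [-3.14, 0.008, 0.015]
ft_force: [-12.0, 4.8, 1.8]
opening: 0.998
```

Call:
drive_tool(commands=[{"dx": 5,"dy": 0,"dz": 0,"yaw": 0},{"dx": 5,"dy": 0,"dz": 0,"yaw": 0},{"dx": 5,"dy": 0,"dz": 0,"yaw": 0},{"dx": 5,"dy": 0,"dz": 0,"yaw": 0}])

```text
t: 16.97
eef_pos: [570.0, -38.6, 14.6]
tcp_rot: [-3.14, 0.008, 0.015]
ft_force: [-11.8, 7.1, 0.5]
opening: 1.0
```

Run:
```python
from h import *
a=shot('wrist','w13')
s=env.state(); print(s['t'],s['eef_pos'],s['tcp_rot'],s['ft_force'])
```

```text
17.0167 [571.38331451 -38.84931982  14.69176197] [-3.14048221  0.0056353   0.01442771] [-6.06176311  4.64270995 -1.76528018]
```

View pics/w13.png

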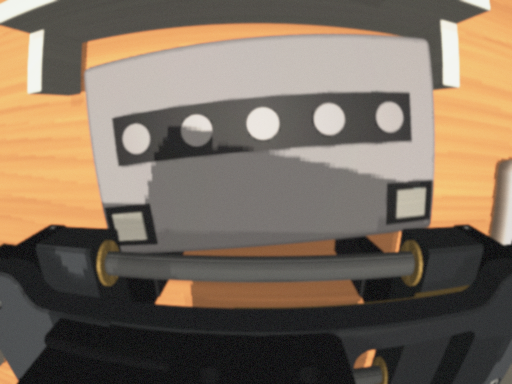

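Call:
drive_tool(commands=[{"dx": 5,"dy": 0.5,"dz": 0,"yaw": 0},{"dx": 5,"dy": 0.5,"dz": 0,"yaw": 0},{"dx": 5,"dy": 0.5,"dz": 0,"yaw": 0},{"dx": 4,"dy": 0,"dz": 0,"yaw": 0}])

```text
t: 17.35
eef_pos: [588.4, -37.6, 14.7]
tcp_rot: [-3.14, 0.009, 0.013]
ft_force: [-18.1, 0.1, 8.1]
opening: 0.998
```

Call:
drive_tool(commands=[{"dx": 3,"dy": 0,"dz": 0,"yaw": 0},{"dx": 3,"dy": 0,"dz": 0,"yaw": 0}])

```text
t: 17.52
eef_pos: [594.1, -37.7, 14.7]
tcp_rot: [-3.14, 0.009, 0.013]
ft_force: [-17.9, -0.2, 6.1]
opening: 0.999
```

Run:
```python
from h import *
a=shot('wrist','w14')
s=env.state(); print(s['t'],s['eef_pos'],s['tcp_rot'],s['ft_force'])
```

```text
17.5667 [594.9400599  -37.76740215  14.6858739 ] [-3.14031457  0.0080687   0.01300979] [-12.24158868   1.27885044   1.96682153]
```

View pics/w14.png

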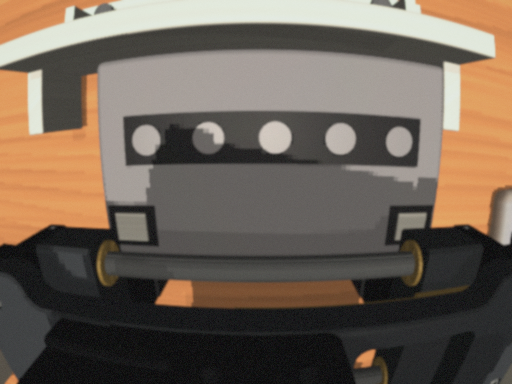

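Call:
drive_tool(commands=[{"dx": 2.5,"dy": 0,"dz": 0,"yaw": 0},{"dx": 2,"dy": 0,"dz": 0,"yaw": 0}])

```text
t: 17.73
eef_pos: [598.6, -37.8, 14.7]
tcp_rot: [-3.14, 0.009, 0.013]
ft_force: [-16.5, -0.2, 5.5]
opening: 1.003
```

Call:
drive_tool(commands=[{"dx": 2,"dy": 0,"dz": 0,"yaw": 0}])

```text
t: 17.82
eef_pos: [600.6, -37.8, 14.7]
tcp_rot: [-3.14, 0.009, 0.013]
ft_force: [-17.1, -0.1, 6.4]
opening: 1.003
```

Call:
drive_tool(commands=[{"dx": 1.5,"dy": 0,"dz": 0,"yaw": 0}])

```text
t: 17.9
eef_pos: [601.8, -37.8, 14.6]
tcp_rot: [-3.14, 0.01, 0.013]
ft_force: [-29.0, -1.6, 14.3]
opening: 0.994
```

Call:
drive_tool(commands=[{"dx": 1,"dy": 0,"dz": 0,"yaw": 0}])

```text
t: 17.98
eef_pos: [601.8, -37.8, 14.7]
tcp_rot: [-3.14, 0.012, 0.013]
ft_force: [-27.8, -1.3, 15.7]
opening: 1.004
```

Call:
drive_tool(commands=[{"dx": 0.5,"dy": 0,"dz": 0,"yaw": 0}])

```text
t: 18.07
eef_pos: [601.7, -37.8, 14.7]
tcp_rot: [-3.14, 0.013, 0.013]
ft_force: [-29.8, -1.9, 14.3]
opening: 0.998
```

Run:
```python
from h import *
a=shot('wrist','w15'); shot('scene','s15')
s=env.state(); print(s['t'],s['eef_pos'],s['tcp_rot'],s['ft_force'],s['moment'])
a=cv2.imread('pics/s15.png')[180:310,100:260]; cv2.imwrite('pics/s15z.png',cv2.resize(a,(738,600),interpolation=cv2.INTER_CUBIC))
```

```text
18.1667 [601.7018023  -37.79708973  14.68157223] [-3.13983975  0.01319331  0.01280465] [-26.21451913  -0.57943227  12.05299566] [-0.37716911  4.03418291 -0.17698901]
```

View pics/w15.png

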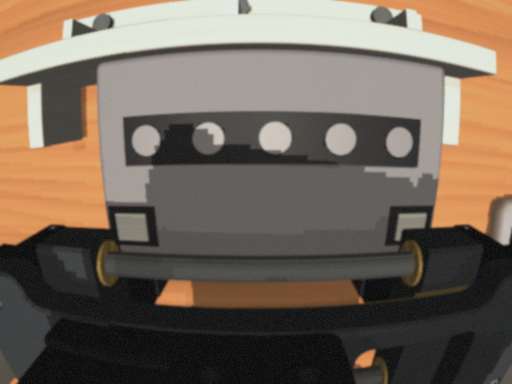

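View pics/s15z.png

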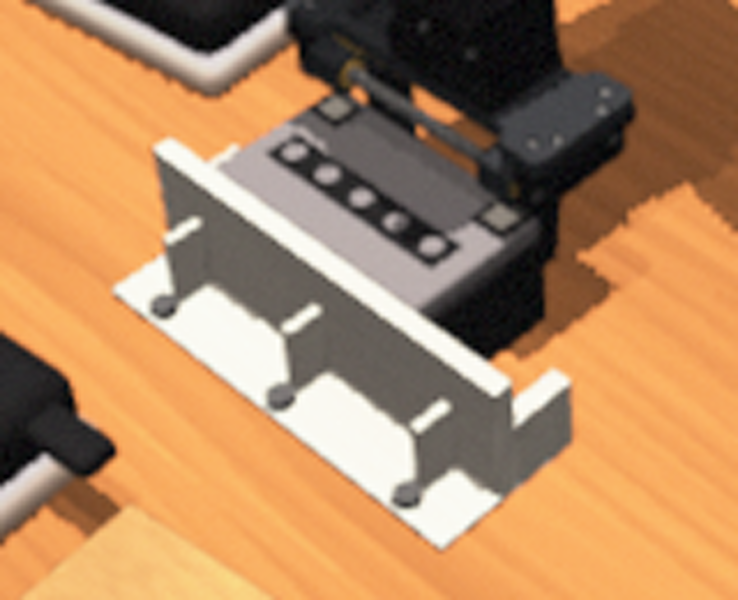

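Call:
drive_tool(commands=[{"dx": 0.5,"dy": 0,"dz": 0,"yaw": -1.2},{"dx": 0,"dy": 0,"dz": 0,"yaw": 0}])

```text
t: 18.33
eef_pos: [600.8, -37.6, 14.7]
tcp_rot: [-3.14, 0.016, -0.005]
ft_force: [-32.9, -0.8, 17.3]
opening: 1.002
```

Call:
drive_tool(commands=[{"dx": 0.5,"dy": 0,"dz": 0,"yaw": 2.4},{"dx": 0,"dy": 0,"dz": 0,"yaw": 0}])

```text
t: 18.5
eef_pos: [600.7, -37.9, 14.7]
tcp_rot: [-3.139, 0.017, 0.033]
ft_force: [-36.2, -2.3, 19.6]
opening: 0.997
```

Run:
```python
from h import *
s=env.state(); print(s['t'],s['eef_pos'],s['tcp_rot'],s['ft_force'],s['moment'])
```

```text
18.5 [600.68921015 -37.9299847   14.72465404] [-3.13864659  0.01735179  0.03297047] [-36.16817652  -2.28413766  19.62440502] [-1.52448373  5.5506809  -1.92354895]
```

Call:
drive_tool(commands=[{"dx": -15,"dy": 0,"dz": 0,"yaw": 0},{"dx": -25,"dy": 0,"dz": 10,"yaw": -2},{"dx": -10,"dy": 0,"dz": 40,"yaw": 0},{"dx": 0,"dy": 0,"dz": 40,"yaw": 0},{"dx": 0,"dy": 20,"dz": 40,"yaw": 0}])

```text
t: 18.92
eef_pos: [558.0, -21.4, 144.5]
tcp_rot: [3.141, 0.001, -0.003]
ft_force: [0.9, -0.7, 0.9]
opening: 1.0
```

Call:
drive_tool(commands=[{"dx": 0,"dy": 35,"dz": 20,"yaw": -4},{"dx": 0,"dy": 40,"dz": 20,"yaw": -4},{"dx": 0,"dy": 40,"dz": 0,"yaw": -3},{"dx": 0,"dy": 40,"dz": 0,"yaw": 0},{"dx": 10,"dy": 40,"dz": 0,"yaw": 0}])

```text
t: 19.33
eef_pos: [567.3, 174.5, 182.2]
tcp_rot: [3.142, -0.0, -0.194]
ft_force: [1.3, -0.1, -0.5]
opening: 1.0
```

Call:
drive_tool(commands=[{"dx": 0,"dy": 40,"dz": 0,"yaw": 0},{"dx": 0,"dy": 40,"dz": 0,"yaw": 0},{"dx": 0,"dy": 40,"dz": 0,"yaw": 0},{"dx": 0,"dy": 0,"dz": 0,"yaw": 0},{"dx": 0,"dy": 0,"dz": 0,"yaw": 0}])

```text
t: 19.75
eef_pos: [567.8, 294.5, 180.9]
tcp_rot: [3.141, 0.0, -0.19]
ft_force: [-0.0, -0.1, 0.3]
opening: 1.0
```

Run:
```python
from h import *
a=shot('wrist','w16');shot('top','t16')
s=env.state(); print(s['t'],s['eef_pos'],s['tcp_rot'],s['ft_force'])
for c in('wrist','scene','top'):
    for r in env.place_of('pointer_grip',c)[:2]: print(c,r, at(c,r['pixel'],113))
```

```text
19.85 [568.20049517 292.05491667 181.15907689] [ 3.14097554e+00  4.58159095e-04 -1.93056353e-01] [ 0.99153022 -0.44505164 -0.08273017]
wrist {'pixel': [240.8, 172.0], 'conf': 0.84} [598.16584657 300.41568702 113.        ]
scene {'pixel': [321.0, 274.8], 'conf': 0.86} [600.79177815 301.57938228 113.        ]
top {'pixel': [163.3, 146.8], 'conf': 0.44} [604.1319682  301.59177875 113.        ]
```

View pics/w16.png

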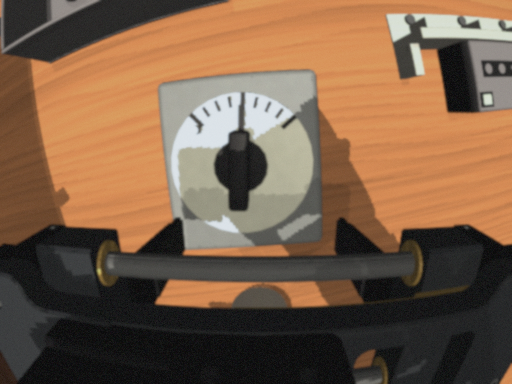

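View pics/t16.png

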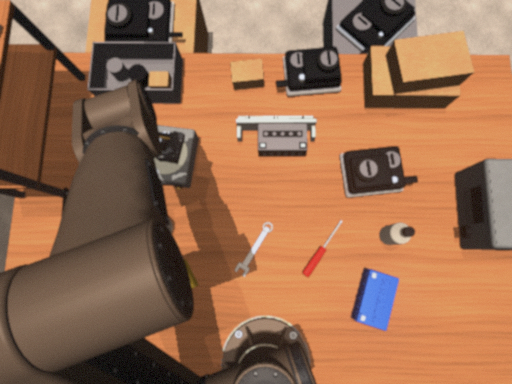

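Run:
```python
from h import *
np.set_printoptions(precision=1,suppress=True)
A=at('wrist',(239,132),125);B=at('wrist',(238,209),125);print(A,B,(A+B)/2,np.degrees(np.arctan2(*(A-B)[1::-1])))
T=at('wrist',(242,96),86);print(T)
D=[at('wrist',p,83) for p in [(171,166),(314,162),(242,93),(242,231)]];print(np.array(D),np.mean(D,0))
C=[at('wrist',p,80)[:2] for p in [(159,85),(315,70),(172,247),(322,242)]]; print(np.array(C),np.mean(C,0))
C=(np.array(C)[0]-C[1]);print(C)
```

```text
[630.7 294.  125. ] [571.5 307.4 125. ] [601.1 300.7 125. ] -12.718763015274291
[660.8 287.9  86. ]
[[612.7 366.3  83. ]
 [590.  235.2  83. ]
 [663.8 287.5  83. ]
 [537.2 313.9  83. ]] [600.9 300.7  83. ]
[[690.3 361.8]
 [673.4 218.3]
 [531.8 389.3]
 [508.4 238.4]] [601. 302.]
[ 16.8 143.5]
```

Call:
drive_tool(commands=[{"dx": 16,"dy": 5,"dz": 0,"yaw": -1.6},{"dx": 16,"dy": 5,"dz": 0,"yaw": 0},{"dx": 0,"dy": 0,"dz": -30,"yaw": 0},{"dx": 0,"dy": 0,"dz": -30,"yaw": 0},{"dx": 0,"dy": 0,"dz": 0,"yaw": 0}])

```text
t: 20.42
eef_pos: [598.4, 300.4, 116.3]
tcp_rot: [3.137, 0.007, -0.223]
ft_force: [-0.5, 0.3, -0.8]
opening: 0.996
```

Run:
```python
from h import *
a=shot('wrist','w17')
s=env.state(); print(s['t'],s['eef_pos'],s['tcp_rot'],s['ft_force'])
```

```text
20.4667 [599.40443251 300.95419641 119.17181848] [ 3.13854552  0.00434936 -0.22260799] [-0.18865918  0.39890557  0.41191251]
```

View pics/w17.png

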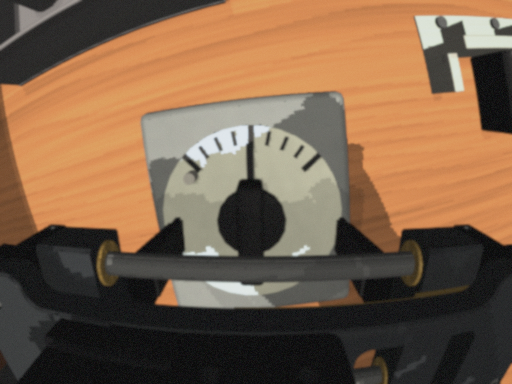

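Run:
```python
from h import *
np.set_printoptions(precision=1,suppress=True)
s=env.state();print(s['eef_pos'])
A=at('wrist',(251,182),125);B=at('wrist',(251,280),125);print(A,B,(A+B)/2,np.degrees(np.arctan2(*(A-B)[1::-1])))
D=[at('wrist',p,83) for p in [(163,205),(342,207),(251,126),(251,296)]];print(np.array(D),np.mean(D,0))
print(at('wrist',(250,128),86))
print(at('wrist',(260.5,230),119), at('wrist',(260.5,230),113))
```

```text
[599.4 301.  119.2]
[634.1 297.4 125. ] [572.8 311.9 125. ] [603.5 304.6 125. ] -13.325284620087082
[[623.6 368.4  83. ]
 [592.5 239.   83. ]
 [664.  291.5  83. ]
 [533.6 322.2  83. ]] [603.4 305.3  83. ]
[662.8 292.4  86. ]
[602.6 299.  119. ] [600.3 299.5 113. ]
```

Call:
drive_tool(commands=[{"dx": 1,"dy": 4,"dz": 0,"yaw": -0.5},{"dx": 0,"dy": 0,"dz": -10,"yaw": 0},{"dx": 0,"dy": 0,"dz": -10,"yaw": 0},{"dx": 0,"dy": 0,"dz": 0,"yaw": 0},{"dx": 0,"dy": 0,"dz": 0,"yaw": 0}])

```text
t: 20.88
eef_pos: [601.1, 306.4, 101.2]
tcp_rot: [3.141, 0.001, -0.23]
ft_force: [0.8, -0.5, 0.2]
opening: 1.0
```

Call:
drive_tool(commands=[{"dx": 0,"dy": 0,"dz": 0,"yaw": 0},{"dx": 0,"dy": 0,"dz": 0,"yaw": 0},{"dx": 0,"dy": 0,"dz": 0,"yaw": 0},{"dx": 0,"dy": 0,"dz": 0,"yaw": 0},{"dx": 0,"dy": 0,"dz": 0,"yaw": 0}], grip=0.25)

```text
t: 21.3
eef_pos: [601.3, 306.5, 101.6]
tcp_rot: [-3.142, -0.0, -0.23]
ft_force: [-0.4, -0.4, -0.0]
opening: 0.705
```

Call:
drive_tool(commands=[{"dx": 0,"dy": 0,"dz": 0,"yaw": 0},{"dx": 0,"dy": 0,"dz": 0,"yaw": 0},{"dx": 0,"dy": 0,"dz": 0,"yaw": 0},{"dx": 0,"dy": 0,"dz": 0,"yaw": 0},{"dx": 0,"dy": 0,"dz": 0,"yaw": 0}])

```text
t: 21.72
eef_pos: [601.3, 306.5, 101.4]
tcp_rot: [3.142, -0.0, -0.23]
ft_force: [-0.6, -0.4, 0.5]
opening: 0.354
```

Run:
```python
from h import *
a=shot('wrist','w18')
s=env.state(); print(s['t'],s['eef_pos'],s['tcp_rot'],s['ft_force'],s['opening'],s['joints'])
```

```text
21.7667 [601.27975033 306.4776429  101.34057887] [ 3.14146546e+00  7.21248669e-05 -2.29906972e-01] [-0.08470009  0.16091072 -0.23672962] 0.31396037585893044 [ 3.73607826e-01  6.78206025e-01  1.53396205e+00 -7.96045058e-05
  9.29556154e-01  2.17435874e+00]
```

View pics/w18.png

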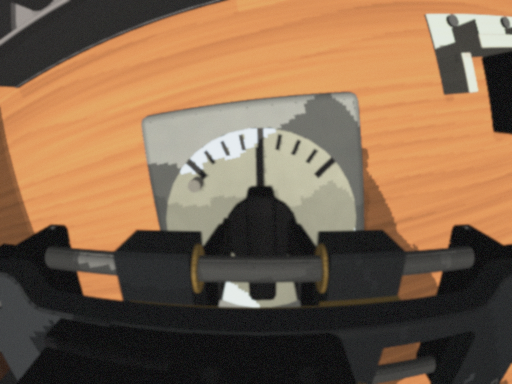

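Call:
drive_tool(commands=[{"dx": 0,"dy": 0,"dz": -2,"yaw": 0},{"dx": 0,"dy": 0,"dz": 0,"yaw": 0},{"dx": 0,"dy": 0,"dz": 0,"yaw": 0},{"dx": 0,"dy": 0,"dz": 0,"yaw": 0},{"dx": 0,"dy": 0,"dz": 0,"yaw": 0}], grip=0)

```text
t: 22.18
eef_pos: [600.8, 305.5, 99.0]
tcp_rot: [3.139, 0.001, -0.23]
ft_force: [-1.9, -5.9, 0.1]
opening: 0.164
```

Call:
drive_tool(commands=[{"dx": 0,"dy": 0,"dz": 0,"yaw": 0}])

```text
t: 22.27
eef_pos: [600.8, 305.5, 99.0]
tcp_rot: [3.139, 0.001, -0.23]
ft_force: [-1.9, -5.6, 0.6]
opening: 0.168
```

Call:
drive_tool(commands=[{"dx": -0.3,"dy": -1,"dz": 0,"yaw": 4},{"dx": 0,"dy": 0,"dz": 0,"yaw": 5},{"dx": 0,"dy": 0,"dz": 0,"yaw": 5},{"dx": 0,"dy": 0,"dz": 0,"yaw": 5},{"dx": 0,"dy": 0,"dz": 0,"yaw": 5}])

```text
t: 22.68
eef_pos: [600.8, 305.8, 99.0]
tcp_rot: [-3.141, 0.0, 0.193]
ft_force: [-0.2, 2.3, -2.3]
opening: 0.168
```

Call:
drive_tool(commands=[{"dx": 0,"dy": 0,"dz": 0,"yaw": 5},{"dx": 0,"dy": 0,"dz": 0,"yaw": 5},{"dx": 0,"dy": 0,"dz": 0,"yaw": 5},{"dx": 0,"dy": 0,"dz": 0,"yaw": 2}])

```text
t: 23.02
eef_pos: [600.7, 306.0, 99.0]
tcp_rot: [-3.141, 0.0, 0.491]
ft_force: [-0.5, 3.7, -1.6]
opening: 0.167
```

Run:
```python
from h import *
a=shot('wrist','w19')
s=env.state(); print(s['t'],s['eef_pos'],s['tcp_rot'],s['ft_force'],s['moment'],s['opening'])
```

```text
23.0667 [600.72899462 305.92529045  99.00882979] [-3.14093774e+00  2.51936583e-04  4.90511561e-01] [-0.07181049  3.34168834 -2.28929731] [0.65125729 0.23179721 0.04601235] 0.16633705869110593
```

View pics/w19.png

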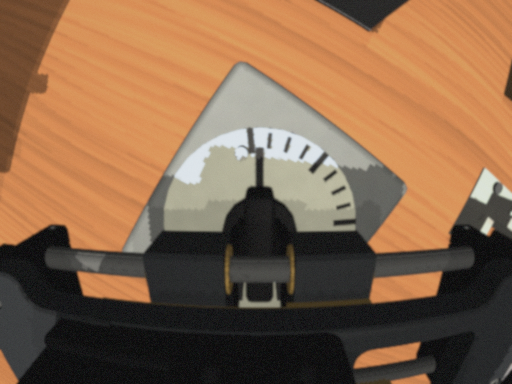

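Call:
drive_tool(commands=[{"dx": 0,"dy": 0,"dz": 0,"yaw": 2},{"dx": 0,"dy": 0,"dz": 0,"yaw": 2}])

```text
t: 23.23
eef_pos: [600.7, 306.0, 99.0]
tcp_rot: [-3.141, 0.0, 0.556]
ft_force: [-1.3, 4.1, -2.1]
opening: 0.171
```

Run:
```python
from h import *
s=env.state(); print(s['t'],s['eef_pos'],s['tcp_rot'],s['ft_force'],s['moment'],s['opening'])
```

```text
23.2333 [600.71157716 305.9956211   99.04382959] [-3.14085609e+00  1.33784710e-04  5.55625364e-01] [-1.28915588  4.07379835 -2.11018202] [ 0.67503486  0.32441389 -0.03911075] 0.17127711477552174
```

Call:
drive_tool(commands=[{"dx": 0,"dy": 0,"dz": 0,"yaw": 1.5}])

```text
t: 23.32
eef_pos: [600.7, 306.0, 99.0]
tcp_rot: [-3.141, 0.0, 0.582]
ft_force: [-1.3, 5.0, -2.3]
opening: 0.171
```

Run:
```python
from h import *
s=env.state(); print(s['t'],s['eef_pos'],s['tcp_rot'],s['ft_force'],s['moment'],s['opening'])
```

```text
23.3167 [600.67253697 305.99853975  99.03099033] [-3.14082257e+00  1.95453123e-04  5.82084505e-01] [-1.28134752  4.99039397 -2.28232627] [ 0.72364268  0.31225663 -0.0237687 ] 0.17067406719558462
```

Call:
drive_tool(commands=[{"dx": 0,"dy": 0,"dz": 0,"yaw": 1.5}])

```text
t: 23.4
eef_pos: [600.7, 306.0, 99.0]
tcp_rot: [-3.141, 0.0, 0.607]
ft_force: [-0.6, 4.0, -1.1]
opening: 0.166
```

Run:
```python
from h import *
s=env.state(); print(s['t'],s['eef_pos'],s['tcp_rot'],s['ft_force'],s['moment'],s['opening'])
```

```text
23.4 [600.66264812 305.98622301  99.04812313] [-3.14063249e+00  1.48727813e-04  6.07091002e-01] [-0.59849723  4.04963487 -1.1246398 ] [ 0.63751023  0.36574813 -0.66105738] 0.16621601372423253
```

Call:
drive_tool(commands=[{"dx": 0,"dy": 0,"dz": 0,"yaw": 1},{"dx": 0,"dy": 0,"dz": 0,"yaw": 0}])

```text
t: 23.57
eef_pos: [600.8, 306.0, 99.0]
tcp_rot: [-3.141, -0.0, 0.624]
ft_force: [-0.2, 5.8, -3.2]
opening: 0.168
```

Run:
```python
from h import *
s=env.state(); print(s['t'],s['eef_pos'],s['tcp_rot'],s['ft_force'],s['moment'],s['opening'])
a=shot('wrist','w20')
```

```text
23.5667 [600.75602358 306.02061811  99.04788597] [-3.14052758e+00 -1.01939236e-04  6.24283881e-01] [-0.2116474   5.84084629 -3.17598335] [ 0.8964733   0.28850074 -0.80517924] 0.16786551636226205
```

View pics/w20.png

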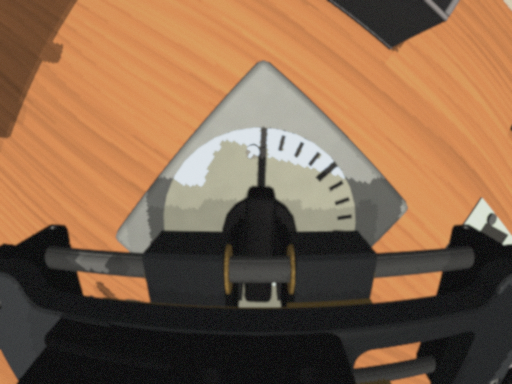

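Call:
drive_tool(commands=[{"dx": 0,"dy": 0,"dz": 0,"yaw": 0},{"dx": 0,"dy": 0,"dz": 0,"yaw": 0},{"dx": 0,"dy": 0,"dz": 0,"yaw": 0},{"dx": 0,"dy": 0,"dz": 0,"yaw": 0},{"dx": 0,"dy": 0,"dz": 0,"yaw": 0}], grip=0.6)

```text
t: 24.03
eef_pos: [601.1, 305.3, 99.4]
tcp_rot: [3.141, 0.0, 0.625]
ft_force: [0.2, -0.1, -0.2]
opening: 0.466
```

Call:
drive_tool(commands=[{"dx": 0,"dy": 0,"dz": 20,"yaw": 0},{"dx": 0,"dy": 0,"dz": 35,"yaw": 0},{"dx": -20,"dy": 0,"dz": 40,"yaw": 0},{"dx": -30,"dy": 0,"dz": 20,"yaw": 0},{"dx": -30,"dy": 0,"dz": 0,"yaw": 0}])

```text
t: 24.45
eef_pos: [523.2, 305.8, 216.1]
tcp_rot: [3.14, -0.007, 0.625]
ft_force: [0.3, 0.5, -0.4]
opening: 0.597
```

Call:
drive_tool(commands=[{"dx": -35,"dy": 0,"dz": 0,"yaw": 0},{"dx": -30,"dy": 0,"dz": 0,"yaw": 0},{"dx": -20,"dy": 0,"dz": 0,"yaw": 0},{"dx": 0,"dy": 0,"dz": 0,"yaw": 0},{"dx": 0,"dy": 0,"dz": 0,"yaw": 0}])

```text
t: 24.87
eef_pos: [437.2, 305.7, 212.3]
tcp_rot: [3.141, -0.001, 0.626]
ft_force: [0.5, -0.2, 0.9]
opening: 0.598
```

Run:
```python
from h import *
s=env.state(); print(s['t'],s['eef_pos'],s['tcp_rot'],s['ft_force'],s['opening'])
a=shot('wrist','w21');shot('top','t21');shot('scene','s21')
a=cv2.imread('pics/t21.png')[95:225,130:325]; cv2.imwrite('pics/t21z.png',cv2.resize(a,(780,520),interpolation=cv2.INTER_CUBIC))
a=cv2.imread('pics/s21.png')[190:350,110:390]; cv2.imwrite('pics/s21z.png',cv2.resize(a,(798,456),interpolation=cv2.INTER_CUBIC))
```

```text
24.8667 [437.15934723 305.67147583 212.29317285] [ 3.14122014e+00 -1.11017335e-03  6.26183378e-01] [ 0.53908951 -0.18319984  0.88167593] 0.5976878062575013
```

View pics/w21.png

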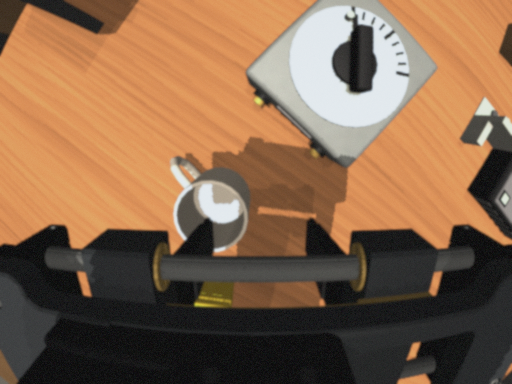

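View pics/t21z.png

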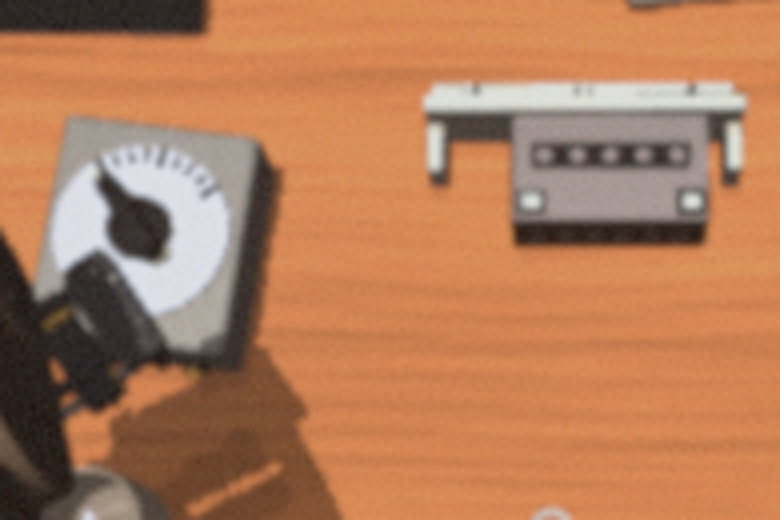

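View pics/s21z.png

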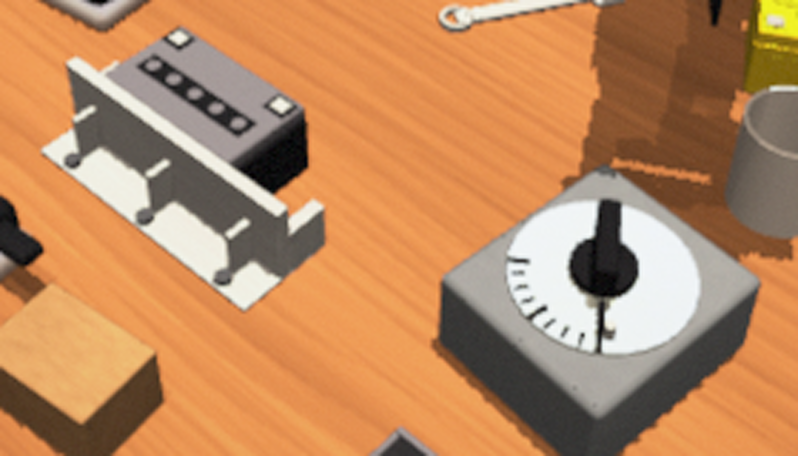

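Run:
```python
from h import *
print(env.job_done())
```

```text
the job is handed in; nothing more can be done
None
```

I walked the battery into the bay and pushed it home, turned the pointer back to its zero stop, and handed the job in at about 25 s. It gave no verdict.

- **Walking:** I pushed the left, right, left and right near corners in turn, with the fingertips 14 to 21 mm above the bench. Measured with the wrist camera, the swings past square with the bay were about 21° clockwise, 19° anticlockwise, 19° clockwise and 18° anticlockwise. The battery was about 45 mm from the fence afterwards.
- **Pushing home:** I pushed with the opened fingers until the tool stopped moving at about 29 N. Pressing each side separately, up to 36 N, did not move it, and its angle of about 0.75° agrees with the bay's (0.5 to 0.7°). The pictures show it flush with the fence and between the cheeks, about 12 to 17 mm right of the middle. I left it there, since only flush, square and between the cheeks were asked for.
- **Pointer:** I gripped the knob and turned it anticlockwise until the stop resisted at about 0.7 to 0.8 N m. After I let go, the pointer still lay over the zero mark beside the pin.
- **Bottle, mug and headlamp:** I touched none of them. I saw the mug in the last pictures, but did not measure where the bottle and headlamp stood at the end. The arm was clear of everything at hand-in.

**Measurements that disagreed:** The wrist camera showed known sizes 4 to 10 % too small, and the cameras' positions differed by a few millimetres. I relied on contact and force for the final push and the pointer stop.

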